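Pile up tiles with cork between the layers, against a straightedge

TASK

Lay the aluminium straightedge flat on the bench with its front edge flush and centred along one short end of the plaster bat. Then pile all the terracotta tiles squarely on the bat, lined up with it, with exactly one cork sheet under every tile (also between the bat and the lowest tile; a sheet may already be lying there) and none on top; spare sheets stay on the bench away from the pile. At the end the straightedge must still be flush, and the bowl and the glaze jar must be left where they are.

Things in the scene. Friction and masses are not known exactly. Their poses are not given: they have to be found in the camera images.
- bat: white plaster bat, a block 96 x 60 x 20 mm fixed to the bench: the foot of the pile; origin at the centre of its underside on the bench, x along the 96 mm (its short ends are the faces at x = +-48 mm; +x points away from the robot, give or take 0.35 rad), y along the 60 mm
- straightedge: loose aluminium straightedge, 0.25 kg: plate 70 x 150 x 8 mm with an upright grip rib, 10 mm thick and 150 mm long, from 8 to 50 mm high; origin at the centre of the plate's underside, y along its length; the front edge is the plate's long face at x = -35 mm; the rib's middle is at x = +23 mm. Starts on the bench beyond the bat, front edge towards it, give or take 0.4 rad
- straightedge_front (a point): middle of the straightedge's front edge, at x = -35 mm, y = 0 and 4 mm above its underside
- tile1: terracotta tile, a loose flat slab 90 x 56 x 12 mm, 0.11 kg; origin at its centre (6 mm above its underside), x along the 90 mm, y along the 56 mm; starts flat on the bench, may be absent
- tile2: terracotta tile, a loose flat slab 90 x 56 x 12 mm, 0.11 kg; origin at its centre (6 mm above its underside), x along the 90 mm, y along the 56 mm; starts flat on the bench, may be absent
- tile3: terracotta tile, a loose flat slab 90 x 56 x 12 mm, 0.11 kg; origin at its centre (6 mm above its underside), x along the 90 mm, y along the 56 mm; starts flat on the bench, may be absent
- tile4: terracotta tile, a loose flat slab 90 x 56 x 12 mm, 0.11 kg; origin at its centre (6 mm above its underside), x along the 90 mm, y along the 56 mm; starts flat on the bench, may be absent
- sheet0: cork separator sheet, rigid, loose, 84 x 48 x 6 mm, 0.02 kg; origin at its centre (3 mm above its underside), x along the 84 mm, y along the 48 mm; if present it starts lying squarely on the bat, otherwise it is absent
- sheet1: cork separator sheet, rigid, loose, 84 x 48 x 6 mm, 0.02 kg; origin at its centre (3 mm above its underside), x along the 84 mm, y along the 48 mm; starts flat on the bench
- sheet2: cork separator sheet, rigid, loose, 84 x 48 x 6 mm, 0.02 kg; origin at its centre (3 mm above its underside), x along the 84 mm, y along the 48 mm; starts flat on the bench
- sheet3: cork separator sheet, rigid, loose, 84 x 48 x 6 mm, 0.02 kg; origin at its centre (3 mm above its underside), x along the 84 mm, y along the 48 mm; starts flat on the bench
- sheet4: cork separator sheet, rigid, loose, 84 x 48 x 6 mm, 0.02 kg; origin at its centre (3 mm above its underside), x along the 84 mm, y along the 48 mm; starts flat on the bench, may be absent
- bowl: cream bowl, 84 mm across, 45 mm high, bystander beyond the tiles on the left; origin under its centre
- jar: squat glaze jar, 64 mm across, 62 mm high, bystander beyond the tiles on the right; origin under its centre
Mind the look-alikes: they are no part of the job. Leave any blue or white look-alike of the tile2 alone.

How it is judged:
By the outcome, as a careful person would: the job done as asked, in the order asked, and still so for the second after the job is handed in, with the robot touching nothing.
Of tile1, tile2, tile3, tile4 only 3 to 4 are there at a start; the rules pass over those that are not, and their reading is None.
Of sheet0, sheet4 only 1 to 1 are there at a start; the rules pass over those that are not, and their reading is None.
At some moment in a run one of straightedge may be knocked a few centimetres aside while the robot is not near it.
Once in a run the grip may slacken for a moment while it holds something.
It also fails if it takes over 210 s, if anything falls off the work surface, if the arm or the gripper's body presses on something with over 40 N, if the wrist force passes 120 N, or if a joint passes its speed limit or range.

ROBOT

A 7-joint arm with a two-finger parallel gripper is mounted at the origin on the work surface. World frame = base frame: x ahead of the robot, y to its left, z up, the work surface at z = 0. Lengths are in m, angles in rad, forces in N, time in s.
With the tool pointing down it reaches from about 0.4 to 0.85 m from the base axis. Payload 10.4 kg.
Tool frame: the origin (TCP) lies on the front face of the gripper's body, between the roots of the fingers; the fingertips stand 73 mm ahead of it and the grasp point (between the pads) lies 54 mm ahead of it; x points along the fingers, y is the direction in which the jaws open and shut, and the axes are right-handed (so a half turn about x gives the same grasp; the last joint's range is limited). The gripper opens to 85 mm and grips with 20 to 120 N. Pads are 22 mm wide; open, the fingers measure 114 mm over their backs; the gripper's body (76 mm by 85 mm) begins 54 mm behind the grasp point. The pads swing forward as they close: fully open they stand 13 mm farther back than shut.
Start: joints at [1.239, 0.332, -0.065, 1.46, 0.022, 1.35, -0.088], TCP at [0.19, -0.595, 0.304] pointing down, gripper open.
Joint ranges: [-2.6, 2.6], [-0.5, 2.12], [-1.47, 1.34], [0.16, 2.42], [-1.27, 4.41], [0.06, 2.06], [-2.6, 2.6]. Speed limits (rad/s): [2.22, 2.22, 2.79, 2.79, 3.14, 3.14, 3.14].

INTERFACE

Orientations are given as a unit quaternion [x, y, z, w].
In Python, from workcell import manip gives the robot as it stands. The module is installed in compiled form; this text tells all that it offers.
- The arm moves only by the tool arm_command, never from a script. Its argument "moves" is a list that holds one entry, the list of rows, each a list of 5 numbers: the closure, from 0 (fully open) to 1 (shut), then the shift along the tool's x, y, z in units of 25 mm (1.0 is 25 mm), then the turn about the tool's x in degrees. A call has 1 to 12 rows; each row shifts and turns the commanded pose from where the row before left it, along the tool's axes as they then stand; what a row does not reach is not made up. A row lasts 1/12 s, in which the tool goes at most 41.7 mm and 7.16 degrees, less where a joint would pass 70% of its speed; a pose out of reach is approached as far as the arm can. A call is refused whole if a number of a shift passes 1 or a number of a turn 7.16, either way. A call with a gripper value outside its range is refused whole. The fingers move at their own pace and stop on an object; "force" is the grip in N (left out, the last holds). Time passes only in rows, so rows that do not move let the fingers close. It gives the time, the measured TCP pose, the force and the opening at its end, in the units of the state.
- manip.get_obs(): the state, without advancing time (a new reading comes with each control period).
- manip.camera(name): name is "side" or "top" or "wrist"; returns the picture (480x640x3 uint8, red, green, blue); there is no depth.
- manip.camera_info(name): a dict with "vfov" (degrees; the focal length in pixels is half the picture's height over the tangent of half this angle, whatever the lens; pixels are square), "cx", "cy" (the principal point, pixels), "pose" (4x4, takes a point from camera to world coordinates). Camera axes: x right, y down, z forward; pixel columns grow to the right and rows downward; lengths in m; the calibration is good to about 2 mm. The wrist camera is an equidistant fisheye: a pixel r from the principal point sees the ray r / f radians off the axis. A picture is of the moment at which its call begins: read the wrist's pose just before it. camera_info takes no time and is no camera call; for the wrist camera it gives the pose at the moment of the call.
- manip.hand_in(): hands the job in, once; it reports no verdict.
Trained networks look in the newest picture that a camera, given by its name, has taken for a name from the list of things; names that differ only in an ending like _2 or _b are one class to them, and where a whole thing is asked for, a point or a joint stands for the part that bears it (a point fixed in the world has none). Each returns a list of dicts, best first, with "confidence" (0 to 1); they miss things now and then, are a little off and sometimes report something else, mostly with a low value. They report only what shows in the picture. A call takes as long as a camera call. They do not tell look-alikes from the thing itself.
- manip.regions_of(query, camera): "mask" (480x640 bool, what is visible of it) and "rect" ([left, top, right, bottom] in pixels, round what is visible of it).
- manip.pinpoint(query, camera): "pixel" ([row, column] in pixels: a listed point, or the origin of a listed thing).
The state is a dict: "clock": time; "joint_pos": joint angles; "joint_velocities": joint speeds; "tau": joint torques, N m; "position": TCP position; "ee_rot": TCP orientation; "ft_force": force on the tool from outside, world axes, zero at the start; "torque": the same for the moment, N m; "grip_width": opening from 0.0 (shut) to 1.0 (fully open).
Only numpy, scipy, OpenCV 4.12 (cv2) and the standard library are available. Lean on these libraries where they do the work, as an engineer would, in place of code of your own. Each camera call takes 0.05 s, during which the arm holds its last target.

## Working session

There is one attempt and no reset: what is moved stays moved. The work goes in short steps, Python scripts to look and compute and a tool call to move; the robot and the scene stay as the last step left them, time stands still between calls to the robot, and variables do not carry over. Pictures are saved under pics/ and viewed, and the job is handed in when it is done.

Besides the shell and the picture viewer there is one more tool, called after "Request:" as name(argument=value, ...), one argument or row to a line, values as JSON. arm_command: Moves the arm, as the interface text tells. Its arguments: {"type":"object","properties":{"moves":{"type":"array","items":{"type":"array","items":{"type":"array","items":{"type":"number"}}}},"force":{"type":"number"}},"required":["moves"]}

```bash
mkdir -p pics; ls
cat > h.py <<'E'
import numpy as np, cv2
from workcell import manip
def snap(n,f):
    im=manip.camera(n); cv2.imwrite('pics/'+f,im[:,:,::-1]); return im
E
python3 - <<'E'
from h import *
for n in('top','side','wrist'):
    i=manip.camera_info(n); snap(n,n+'0.png'); print(n,i['vfov'],i['cx'],i['cy'],np.round(i['pose'],3).tolist())
print(manip.get_obs())
E
```

```text
pics
top 46.59540635193606 308.0087176926499 251.9077263828411 [[-0.029, -0.992, 0.125, 0.373], [-0.999, 0.031, 0.009, 0.056], [-0.013, -0.124, -0.992, 1.269], [0.0, 0.0, 0.0, 1.0]]
side 55.47100986347017 323.1202069161897 237.78273828788872 [[0.797, -0.461, 0.39, 0.163], [-0.604, -0.604, 0.521, -0.419], [-0.004, -0.651, -0.759, 0.755], [0.0, 0.0, 0.0, 1.0]]
wrist 65.70646984690485 316.995248271395 238.87226450844378 [[0.305, -0.91, -0.28, 0.262], [-0.952, -0.292, -0.089, -0.573], [-0.001, 0.294, -0.956, 0.374], [0.0, 0.0, 0.0, 1.0]]
{'clock': 0.15, 'joint_pos': array([ 1.23939675,  0.33273291, -0.06468855,  1.46071174,  0.02159309,
        1.34989447, -0.08850472]), 'joint_velocities': array([ 0.00049841, -0.00138717,  0.00110384, -0.00295539,  0.0007622 ,
        0.00056992,  0.00035452]), 'tau': array([ 1.78708364e-03, -6.25826025e+01,  4.98544530e-02, -3.91850173e+01,
        1.63216068e-02,  7.66814832e-03, -7.16638056e-05]), 'position': array([ 0.18988862, -0.59525552,  0.30331225]), 'ee_rot': array([-0.69862372, -0.10910844,  0.69876628, -0.10837863]), 'ft_force': array([-0.3191958 ,  0.2086841 , -0.14074838]), 'torque': array([-0.03740753,  0.04965958,  0.01478994]), 'grip_width': 1.0010404694696988}
```

View pics/top0.png

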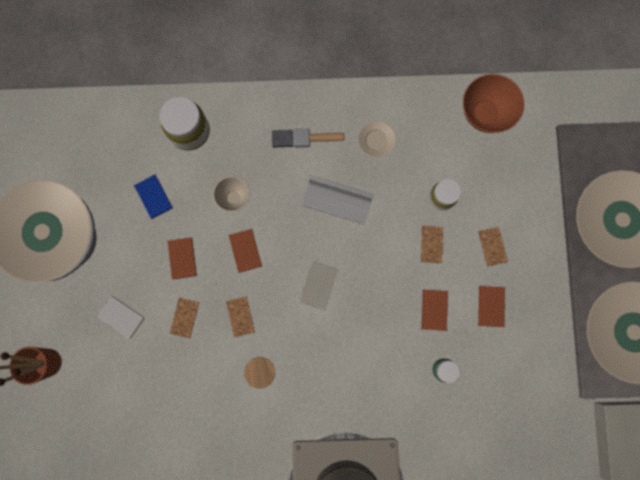

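View pics/side0.png

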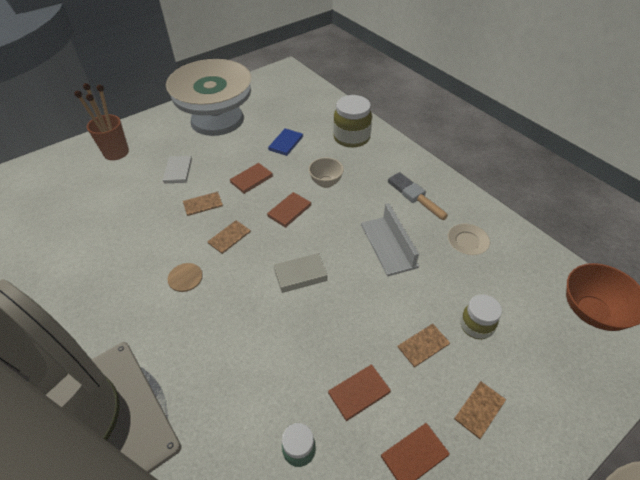

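View pics/wrist0.png

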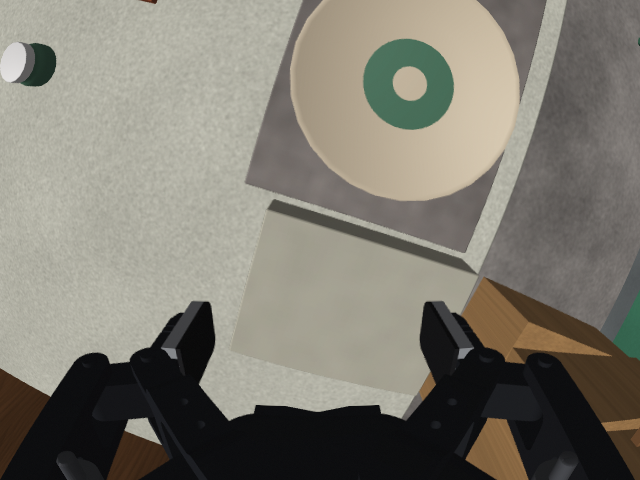

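```bash
cat >> h.py <<'E'
from scipy.optimize import least_squares
def cam(n):
    i=manip.camera_info(n); return dict(n=n,f=240/np.tan(np.radians(i['vfov'])/2),cx=i['cx'],cy=i['cy'],P=np.array(i['pose']))
def proj(c,p):
    p=np.atleast_2d(p); q=(p-c['P'][:3,3])@c['P'][:3,:3]
    if c['n']=='wrist':
        r=np.hypot(q[:,0],q[:,1])+1e-12; t=np.arctan2(r,q[:,2]); s=t*c['f']/r
        return np.c_[c['cx']+q[:,0]*s,c['cy']+q[:,1]*s]
    return np.c_[c['cx']+q[:,0]/q[:,2]*c['f'],c['cy']+q[:,1]/q[:,2]*c['f']]
def ray(c,uv,z):
    u=np.array([(uv[0]-c['cx']),(uv[1]-c['cy'])])/c['f']
    if c['n']=='wrist':
        t=np.hypot(*u)+1e-12; d=np.array([u[0]/t*np.sin(t),u[1]/t*np.sin(t),np.cos(t)])
    else: d=np.array([u[0],u[1],1])
    d=c['P'][:3,:3]@d; o=c['P'][:3,3]
    return o+d*(z-o[2])/d[2]
DIM=dict(tile=(.090,.056,.012),sheet=(.084,.048,.006),bat=(.096,.060,.020))
def boxpts(x,y,yaw,L,W,z0,z1):
    t=np.linspace(-1,1,9); e=np.concatenate([np.c_[t,-1+0*t],np.c_[1+0*t,t],np.c_[-t,1+0*t],np.c_[-1+0*t,-t]])*[L/2,W/2]
    R=np.array([[np.cos(yaw),-np.sin(yaw)],[np.sin(yaw),np.cos(yaw)]]); e=e@R.T+[x,y]
    return np.r_[np.c_[e,np.full(len(e),z0)],np.c_[e,np.full(len(e),z1)]]
def hull(c,x,y,yaw,L,W,z0,z1):
    return cv2.convexHull(proj(c,boxpts(x,y,yaw,L,W,z0,z1)).astype(np.float32))
def fit(c,mask,kind,z0=0.,x0=None,border=True):
    L,W,H=DIM[kind]; m=mask.astype(np.uint8)
    cs,_=cv2.findContours(m,cv2.RETR_EXTERNAL,cv2.CHAIN_APPROX_NONE); k=max(cs,key=cv2.contourArea)[:,0,:].astype(float)
    # pixel-centres of the boundary lie half a pixel inside
    k=k[(k[:,0]>2)&(k[:,0]<637)&(k[:,1]>2)&(k[:,1]<477)]
    if x0 is None:
        w=np.array([ray(c,p,z0+H)[:2] for p in k]); r=cv2.minAreaRect((w*1000).astype(np.float32))
        a=np.radians(r[2]); 
        if r[1][0]<r[1][1]: a+=np.pi/2
        x0=[r[0][0]/1000,r[0][1]/1000,a]
    def res(p):
        h=hull(c,p[0]/100,p[1]/100,p[2],L,W,z0,z0+H)
        return [cv2.pointPolygonTest(h,(float(a),float(b)),True)-.5 for a,b in k]
    s=least_squares(res,[x0[0]*100,x0[1]*100,x0[2]],loss='soft_l1',f_scale=1.,diff_step=1e-4,x_scale=[1,1,.2])
    a=(s.x[2]+np.pi/2)%np.pi-np.pi/2
    return s.x[0]/100,s.x[1]/100,a,np.median(np.abs(res(s.x)))
def tool():
    o=manip.get_obs(); from scipy.spatial.transform import Rotation as Ro
    R=Ro.from_quat(o['ee_rot']).as_matrix(); return o,R
E
python3 - <<'E'
from h import *
im=manip.camera('top'); c=cam('top')
vis=im[:,:,::-1].copy()
for q in('tile1','sheet1','bat','straightedge','bowl','jar'):
    for r in manip.regions_of(q,'top'):
        rc=np.array(r['rect']).round().astype(int); s=''
        if q[:-1] in DIM or q in DIM:
            s=np.round(fit(c,r['mask'],q.rstrip('1')),4)
        print(q,round(r['confidence'],2),rc,r['mask'].sum(),s)
        cs,_=cv2.findContours(r['mask'].astype(np.uint8),0,1); cv2.drawContours(vis,cs,-1,(0,255,0),1)
print(manip.pinpoint('straightedge_front','top'),manip.pinpoint('straightedge','top'))
cv2.imwrite('pics/top_m.png',cv2.resize(vis[100:400,80:560],None,fx=1.6,fy=1.6))
E
```

```text
tile1 0.96 [136 176 173 218] 955 [0.6733 0.4212 0.4687 0.2598]
tile1 0.95 [230 230 260 275] 959 [0.5403 0.2101 0.2491 0.2616]
tile1 0.92 [477 284 509 325] 1065 [ 0.3966 -0.3416 -0.0896  0.3078]
tile1 0.81 [422 292 450 332] 1038 [ 0.3925 -0.2141 -0.0953  0.2342]
tile1 0.78 [164 236 197 280] 1022 [0.5267 0.3552 0.1275 0.2767]
tile1 0.61 [ 97 297 144 338] 1053 [0.3972 0.4939 0.9681 0.2302]
sheet1 0.97 [167 297 201 341] 857 [ 0.3909  0.3508 -0.2435  0.4202]
sheet1 0.96 [226 300 255 338] 752 [0.3898 0.2235 0.2259 0.4261]
sheet1 0.85 [480 227 509 264] 781 [ 0.5328 -0.3558  0.2116  0.279 ]
sheet1 0.83 [419 226 446 262] 752 [ 0.5422 -0.2165 -0.064   0.4084]
bat 0.77 [301 257 336 309] 1067 [ 0.4549  0.0456 -0.3238  0.5731]
straightedge 0.74 [303 177 369 223] 2079 
bowl 0.73 [215 179 248 214] 987 
bowl 0.4 [479 284 506 326] 1077 
jar 0.61 [429 177 465 209] 748 
jar 0.4 [165 237 197 277] 990 
[{'pixel': [211.7, 333.5], 'confidence': 0.95}, {'pixel': [198.3, 234.7], 'confidence': 0.57}] [{'pixel': [203.7, 336.2], 'confidence': 0.68}]
```

View pics/top_m.png

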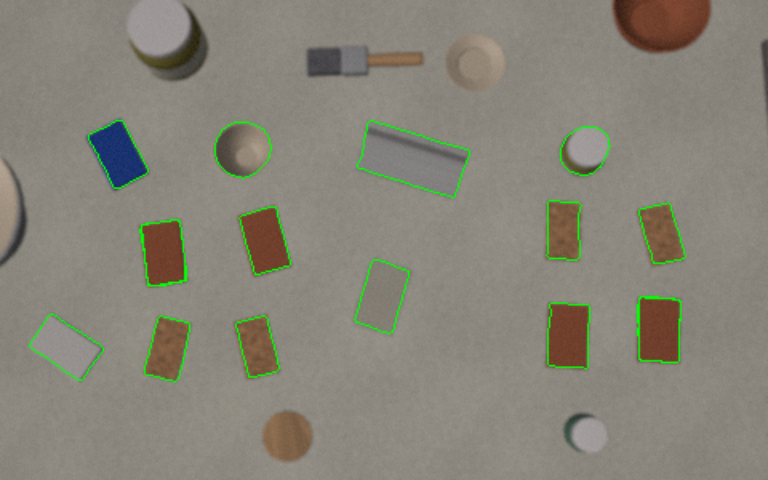

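```bash
cat >> h.py <<'E'
def yawnow(R):  # yaw of tool y axis, mod pi
    return np.arctan2(R[1,1],R[0,1])
def plan(x,y,z,yaw=None,vmax=1.0,tmax=7.0,grip_off=True,n=None,flip=None):
    """TCP target; yaw = desired world yaw of jaw axis (tool y), mod pi. prints constant row"""
    o,R=tool(); p=o['position']; th=0.
    if yaw is not None:
        d=(yaw-yawnow(R)+np.pi/2)%np.pi-np.pi/2
        if flip: d=d-np.sign(d)*np.pi
        th=d*R[2,0]  # tool x points down -> turn sign flips
        th=np.degrees(th)
    dp=np.array([x,y,z])-p
    N=int(max(np.ceil(np.abs(dp).max()*1.42/0.025/vmax),np.ceil(abs(th)/tmax),1)) if n is None else n
    while 1:
        a=np.radians(th/N); M=np.zeros((3,3))
        for k in range(N):
            c,s=np.cos(a*k),np.sin(a*k); M+=np.array([[1,0,0],[0,c,-s],[0,s,c]])
        d=np.linalg.solve(M,R.T@dp)/.025
        if np.abs(d).max()<=vmax or n: break
        N+=1
    print('t=%.1f'%o['clock'],'tcp',p.round(4),'yaw %.3f'%yawnow(R),'w %.3f'%o['grip_width'],'j7 %.2f'%o['joint_pos'][6])
    print('rows',N,'row',d.round(3),'turn',round(th/N,3),'| total local',(R.T@dp/.025).round(2),round(th,2))
E
python3 - <<'E'
from h import *
o,R=tool(); print(R.round(3)); Tw=cam('wrist')['P']; print((R.T@(Tw[:3,3]-o['position'])).round(4)); print((R.T@Tw[:3,:3]).round(3))
plan(.42,.06,.30,-.324+np.pi/2)
E
```

```text
[[ 0.     0.304 -0.953]
 [-0.    -0.953 -0.304]
 [-1.     0.    -0.   ]]
[-0.0708  0.0002 -0.0753]
[[-0.    -0.294  0.956]
 [ 1.     0.001  0.   ]
 [-0.001  0.956  0.294]]
t=0.6 tcp [ 0.1899 -0.5954  0.3039] yaw -1.262 w 0.996 j7 -0.09
rows 38 row [ 0.004 -0.701 -0.247] turn 0.954 | total local [  0.16 -22.18 -16.73] 36.25
```

Run:
```python
from h import *
plan(.53,.02,.28,-.33+np.pi/2)
```

```text
t=0.6 tcp [ 0.1899 -0.5954  0.3039] yaw -1.262 w 0.996 j7 -0.09
rows 35 row [ 0.027 -0.716 -0.394] turn 1.046 | total local [  0.96 -19.32 -20.44] 36.6
```

Request:
arm_command(
  moves=[
    [[0,0.03,-0.7,-0.38,1.04],[0,0.03,-0.7,-0.38,1.04],[0,0.03,-0.7,-0.38,1.04],[0,0.03,-0.7,-0.38,1.04],[0,0.03,-0.7,-0.38,1.04],[0,0.03,-0.7,-0.38,1.04],[0,0.03,-0.7,-0.38,1.04],[0,0.03,-0.7,-0.38,1.04],[0,0.03,-0.7,-0.38,1.04],[0,0.03,-0.7,-0.38,1.04],[0,0.03,-0.7,-0.38,1.04],[0,0.03,-0.7,-0.38,1.04]],
  ],
  force=40,
)

```text
clock: 1.6
position: [0.258, -0.3659, 0.295]
ee_rot: [0.706, 0.032, -0.706, 0.032]
ft_force: [-0.6, -0.2, 0.3]
grip_width: 1.002
```

Request:
arm_command(
  moves=[
    [[0,0.03,-0.7,-0.38,1.04],[0,0.03,-0.7,-0.38,1.04],[0,0.03,-0.7,-0.38,1.04],[0,0.03,-0.7,-0.38,1.04],[0,0.03,-0.7,-0.38,1.04],[0,0.03,-0.7,-0.38,1.04],[0,0.03,-0.7,-0.38,1.04],[0,0.03,-0.7,-0.38,1.04],[0,0.03,-0.7,-0.38,1.04],[0,0.03,-0.7,-0.38,1.04],[0,0.03,-0.7,-0.38,1.04],[0,0.03,-0.7,-0.38,1.04]],
  ],
)

```text
clock: 2.6
position: [0.3738, -0.1573, 0.2861]
ee_rot: [0.706, -0.045, -0.705, -0.045]
ft_force: [0.6, -0.6, -0.4]
grip_width: 1.001
```

Request:
arm_command(
  moves=[
    [[0,0.03,-0.7,-0.38,1.04],[0,0.03,-0.7,-0.38,1.04],[0,0.03,-0.7,-0.38,1.04],[0,0.03,-0.7,-0.38,1.04],[0,0.03,-0.7,-0.38,1.04],[0,0.03,-0.7,-0.38,1.04],[0,0.03,-0.7,-0.38,1.04],[0,0.03,-0.7,-0.38,1.04],[0,0.03,-0.7,-0.38,1.04],[0,0.03,-0.7,-0.38,1.04],[0,0.03,-0.7,-0.38,1.04],[0,0,0,0,0]],
  ],
)

```text
clock: 3.6
position: [0.5183, 0.0098, 0.2776]
ee_rot: [0.698, -0.113, -0.698, -0.115]
ft_force: [-0.4, 0.6, 0.8]
grip_width: 0.999
```

Run:
```python
from h import *
plan(.53,.02,.28,-.33+np.pi/2)
snap('wrist','w1.png')
```

```text
t=3.6 tcp [0.5183 0.0098 0.2776] yaw -1.895 w 0.999 j7 -2.10
rows 1 row [-0.093 -0.535 -0.314] turn 0.32 | total local [-0.09 -0.53 -0.31] 0.32
```

View pics/w1.png

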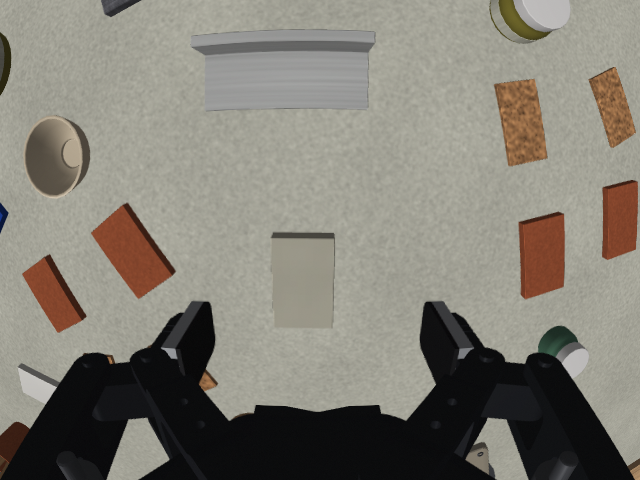

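```bash
cat >> h.py <<'E'
def sehulls(c,x,y,yaw,z0=0):
    cx,sy=np.cos(yaw)*.023,np.sin(yaw)*.023
    return [hull(c,x,y,yaw,.070,.150,z0,z0+.008),hull(c,x+cx,y+sy,yaw,.010,.150,z0+.008,z0+.050)]
def contour(mask):
    cs,_=cv2.findContours(mask.astype(np.uint8),cv2.RETR_EXTERNAL,cv2.CHAIN_APPROX_NONE); k=max(cs,key=cv2.contourArea)[:,0,:].astype(float)
    return k[(k[:,0]>2)&(k[:,0]<637)&(k[:,1]>2)&(k[:,1]<477)]
def fitse(c,mask,x0):
    k=contour(mask)
    def res(p):
        hs=sehulls(c,p[0]/100,p[1]/100,p[2])
        return [max(cv2.pointPolygonTest(h,(float(a),float(b)),True) for h in hs)-.5 for a,b in k]
    s=least_squares(res,[x0[0]*100,x0[1]*100,x0[2]],loss='soft_l1',f_scale=1.,diff_step=1e-4,x_scale=[1,1,.2])
    return s.x[0]/100,s.x[1]/100,s.x[2],np.median(np.abs(res(s.x)))
def near(rs,c,xy,z=0.):
    u=proj(c,[xy[0],xy[1],z])[0]
    def d(r):
        ys,xs=np.nonzero(r['mask']); return np.hypot(xs.mean()-u[0],ys.mean()-u[1])
    rs=[r for r in rs if r['mask'].sum()>50]
    return min(rs,key=d) if rs else None
E
cat > m1.py <<'E'
from h import *
import sys
cn=sys.argv[1]; c=cam(cn); im=manip.camera(cn); vis=im[:,:,::-1].copy()
r=manip.regions_of('straightedge',cn)[0]; f=fitse(c,r['mask'],[.62,0,-.33]); print('se',np.round(f,4))
cv2.polylines(vis,[h.astype(np.int32) for h in sehulls(c,*f[:3])],True,(0,255,0))
r=manip.regions_of('bat',cn); r=near(r,c,(.455,.0456)); g=fit(c,r['mask'],'bat',0); print('bat',np.round(g,4))
cv2.polylines(vis,[hull(c,*g[:3],*DIM['bat'][:2],0,.02).astype(np.int32)],True,(255,0,0))
d=np.array(f[:2])-g[:2]; R=np.array([[np.cos(g[2]),np.sin(g[2])],[-np.sin(g[2]),np.cos(g[2])]]); print('rel mm',(R@d*1000).round(2),'dyaw deg',np.degrees(f[2]-g[2]).round(2))
cv2.imwrite('pics/'+sys.argv[2],vis)
E
python3 m1.py top t2.png; python3 m1.py wrist w2.png; python3 m1.py side s2.png
```

```text
se [ 0.6198 -0.     -0.1553  1.0931]
bat [ 0.4549  0.0463 -0.3022  0.3999]
rel mm [171.22   4.82] dyaw deg 8.42
se [ 0.6517  0.     -0.34    1.049 ]
bat [ 0.4542  0.0469 -0.3393  0.4851]
rel mm [201.84  21.5 ] dyaw deg -0.04
se [ 0.6514  0.     -0.3429  0.6308]
bat [ 0.4542  0.046  -0.3321  0.3744]
rel mm [201.47  20.84] dyaw deg -0.62
```

View pics/w2.png

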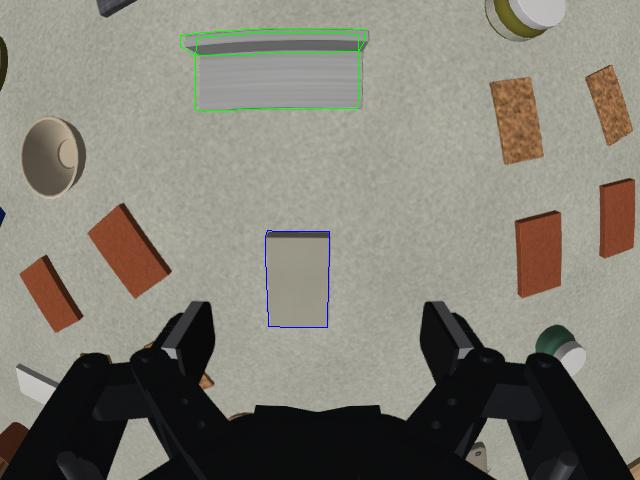

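```bash
python3 - <<'E'
s=open('h.py').read()
s=s.replace("s=least_squares(res,[x0[0]*100,x0[1]*100,x0[2]],loss='soft_l1',f_scale=1.,diff_step=1e-4,x_scale=[1,1,.2])","s=lsq(res,x0)")
s+='''
class _S: pass
def lsq(res,x0):
    x0=np.array(x0,float); sc=np.array([.1,.1,1.])
    def to(q):
        p=x0+(q-1)*sc; return np.array([p[0]*100,p[1]*100,p[2]])
    best=None
    for st in (3e-2,3e-3,1e-3):
        r=least_squares(lambda q:res(to(q)),np.ones(3) if best is None else best,loss='soft_l1',f_scale=1.,diff_step=st); best=r.x
    o=_S(); o.x=to(best); return o
'''
open('h.py','w').write(s)
E
python3 m1.py top t2.png; python3 m1.py wrist w2.png; python3 m1.py side s2.png
```

```text
se [ 0.6246 -0.0051 -0.0019  1.4825]
bat [ 0.4553  0.0471 -0.3015  0.4866]
rel mm [177.2    0.45] dyaw deg 17.17
se [ 0.6508 -0.0033 -0.3342  0.5887]
bat [ 0.4542  0.0468 -0.3351  0.2522]
rel mm [202.07  17.39] dyaw deg 0.05
se [ 0.6505 -0.003  -0.335   0.3264]
bat [ 0.4551  0.0468 -0.3356  0.2742]
rel mm [200.98  17.31] dyaw deg 0.03
```

View pics/w2.png

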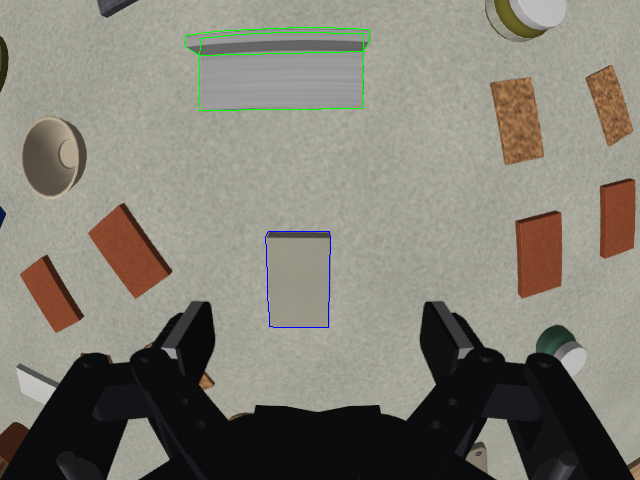

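Run:
```python
from h import *
plan(.6724,-.0106,.17,-.335)
plan(.6724,-.0106,.17,-.335,n=13)
```

```text
t=4.5 tcp [0.5168 0.0069 0.2776] yaw -1.897 w 0.996 j7 -2.10
rows 13 row [ 0.331  0.259 -0.467] turn -6.885 | total local [ 4.31 -1.33 -6.12] -89.51
t=4.5 tcp [0.5168 0.0069 0.2776] yaw -1.897 w 0.996 j7 -2.10
rows 13 row [ 0.331  0.259 -0.467] turn -6.885 | total local [ 4.31 -1.33 -6.12] -89.51
```

Request:
arm_command(
  moves=[
    [[0.4,0.33,0.26,-0.47,-6.89],[0.4,0.33,0.26,-0.47,-6.89],[0.4,0.33,0.26,-0.47,-6.89],[0.4,0.33,0.26,-0.47,-6.89],[0.4,0.33,0.26,-0.47,-6.89],[0.4,0.33,0.26,-0.47,-6.89],[0.4,0.33,0.26,-0.47,-6.89],[0.4,0.33,0.26,-0.47,-6.89],[0.4,0.33,0.26,-0.47,-6.89],[0.4,0.33,0.26,-0.47,-6.89],[0.4,0.33,0.26,-0.47,-6.89],[0.4,0.33,0.26,-0.47,-6.89]],
  ],
)

```text
clock: 5.55
position: [0.663, -0.0186, 0.1779]
ee_rot: [-0.599, -0.376, 0.599, -0.376]
ft_force: [-0.2, -0.7, 1.0]
grip_width: 0.597
```

Request:
arm_command(
  moves=[
    [[0.4,0.33,0.26,-0.47,-6.89],[0.4,0,0,0,0],[0.4,0,0,0,0],[0.4,0,0,0,0],[0.4,0,0,0,0]],
  ],
)

```text
clock: 5.97
position: [0.6731, -0.0111, 0.1711]
ee_rot: [0.577, 0.409, -0.577, 0.409]
ft_force: [0.3, 0.2, 0.2]
grip_width: 0.598
```

Run:
```python
from h import *
plan(.6724,-.0106,.09,-.335)
snap('wrist','w3.png')
```

```text
t=6.0 tcp [ 0.6731 -0.0111  0.1711] yaw -0.337 w 0.598 j7 -0.72
rows 5 row [ 0.649 -0.007 -0.002] turn -0.025 | total local [ 3.25 -0.04 -0.01] -0.13
```

View pics/w3.png

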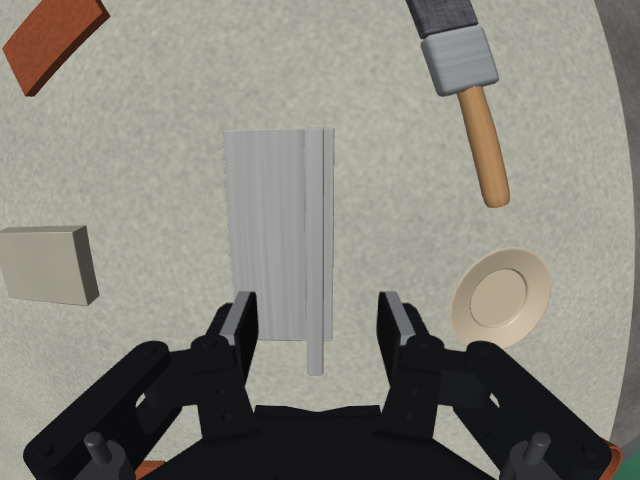

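Request:
arm_command(
  moves=[
    [[0.4,0.65,0,0,0],[0.4,0.65,0,0,0],[0.4,0.65,0,0,0],[0.4,0.65,0,0,0],[0.4,0.65,0,0,0],[0.4,0,0,0,0],[1,0,0,0,0],[1,0,0,0,0],[1,0,0,0,0],[1,0,0,0,0],[1,0,0,0,0],[1,0,0,0,0]],
  ],
  force=60,
)

```text
clock: 7.02
position: [0.6738, -0.0102, 0.0903]
ee_rot: [0.577, 0.41, -0.576, 0.41]
ft_force: [0.0, 1.1, 5.5]
grip_width: 0.109
```

Request:
arm_command(
  moves=[
    [[1,0,0,0,0],[1,0,0,0,0],[1,-0.2,0,0,0],[1,-0.2,0,0,0],[1,0,0,0,0],[1,0,0,0,0]],
  ],
)

```text
clock: 7.52
position: [0.6733, -0.0106, 0.0994]
ee_rot: [0.576, 0.41, -0.576, 0.41]
ft_force: [0.3, -0.3, -2.5]
grip_width: 0.106
```

```bash
python3 - <<'E'
from h import *
R=[[.9444,.3288],[-.3288,.9444]]
plan(.6724,-.0106,.09,-.335)
snap('wrist','w4.png');snap('side','s4.png')
E
python3 m1.py side s4m.png
```

```text
t=7.5 tcp [ 0.6733 -0.0106  0.0994] yaw -0.334 w 0.106 j7 -0.75
rows 1 row [ 0.377 -0.035  0.011] turn 0.047 | total local [ 0.38 -0.03  0.01] 0.05
se [ 0.6561 -0.     -0.3195  0.5202]
bat [ 0.4553  0.047  -0.3374  0.4791]
rel mm [205.02  22.04] dyaw deg 1.02
```

View pics/w4.png

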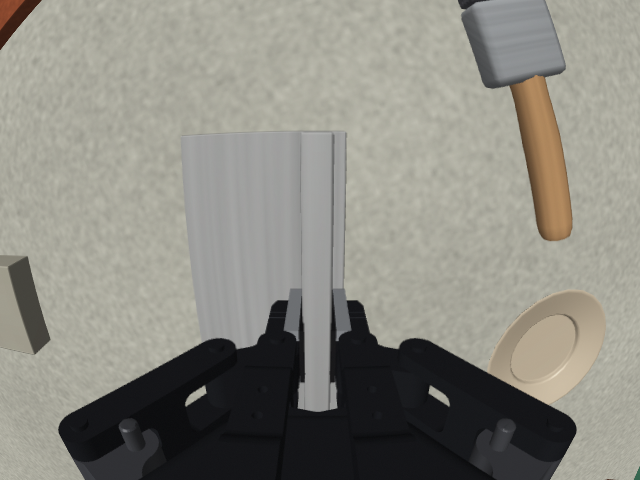

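View pics/s4m.png

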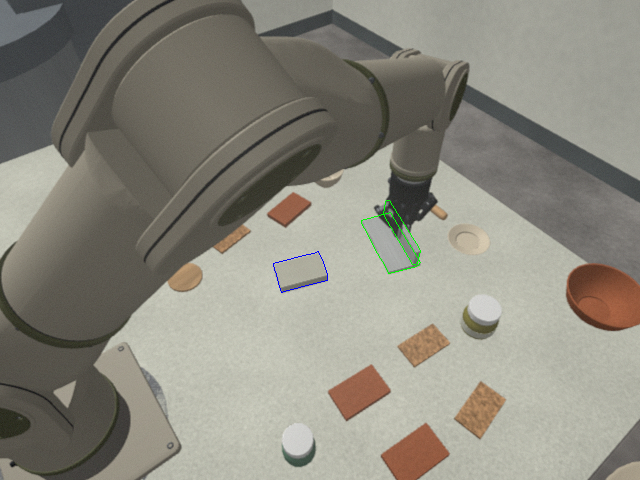

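Run:
```python
from h import *
plan(.5585,.0107,.0990,-.335,n=10)
```

```text
t=7.8 tcp [ 0.6731 -0.0105  0.0989] yaw -0.334 w 0.109 j7 -0.76
rows 10 row [-0.    -0.461  0.07 ] turn 0.006 | total local [-0.   -4.61  0.7 ] 0.06
```

Request:
arm_command(
  moves=[
    [[1,0,-0.46,0.07,0],[1,0,-0.46,0.07,0],[1,0,-0.46,0.07,0],[1,0,-0.46,0.07,0],[1,0,-0.46,0.07,0],[1,0,-0.46,0.07,0],[1,0,-0.46,0.07,0],[1,0,-0.46,0.07,0],[1,0,-0.46,0.07,0],[1,0,-0.46,0.07,0],[1,0,0,0,0],[1,0,0,0,0]],
  ],
)

```text
clock: 8.77
position: [0.5589, 0.0106, 0.0993]
ee_rot: [-0.576, -0.41, 0.576, -0.41]
ft_force: [0.4, 0.6, -2.3]
grip_width: 0.105
```

Run:
```python
from h import *
plan(.5576,.011,.0900,-.335,n=5)
snap('wrist','w5.png')
```

```text
t=8.8 tcp [0.5589 0.0106 0.0993] yaw -0.334 w 0.105 j7 -0.82
rows 5 row [ 0.074 -0.011  0.   ] turn 0.014 | total local [ 0.37 -0.05  0.  ] 0.07
```

View pics/w5.png

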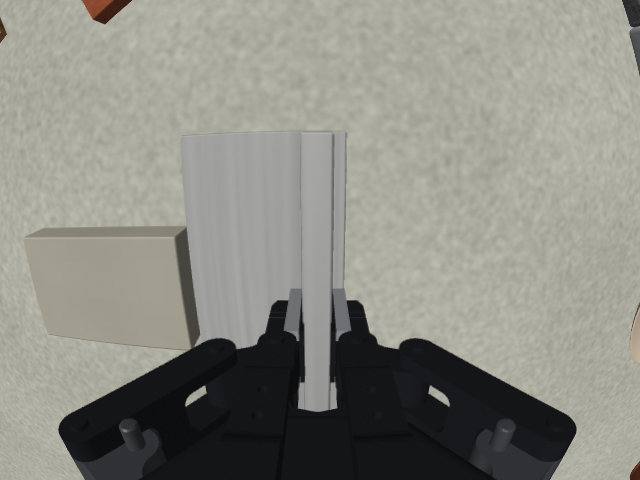

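Request:
arm_command(
  moves=[
    [[1,0.12,0,0,0],[1,0.12,0,0,0],[1,0.12,0,0,0],[1,0,0,0,0],[1,0,-0.06,0,0],[1,0,-0.06,0,0],[1,0,0,0,0]],
  ],
)

```text
clock: 9.4
position: [0.5563, 0.0118, 0.0903]
ee_rot: [0.576, 0.41, -0.576, 0.41]
ft_force: [1.4, 0.5, -0.3]
grip_width: 0.108
```

Request:
arm_command(
  moves=[
    [[1,0,-0.04,0,0],[1,0,0,0,0],[1,0,0,0,0]],
  ],
)

```text
clock: 9.65
position: [0.5552, 0.0121, 0.0903]
ee_rot: [0.576, 0.41, -0.576, 0.41]
ft_force: [1.9, -1.0, 1.2]
grip_width: 0.108
```

Request:
arm_command(
  moves=[
    [[1,0,-0.02,0,0],[1,0,0,0,0]],
  ],
)

```text
clock: 9.82
position: [0.5547, 0.0122, 0.0902]
ee_rot: [0.576, 0.41, -0.576, 0.41]
ft_force: [1.0, -0.0, 2.3]
grip_width: 0.105
```

Request:
arm_command(
  moves=[
    [[1,0,-0.02,0,0],[1,0,0,0,0]],
  ],
)

```text
clock: 9.98
position: [0.5545, 0.0122, 0.0903]
ee_rot: [0.576, 0.41, -0.576, 0.41]
ft_force: [4.1, -1.3, -0.7]
grip_width: 0.109
```

Request:
arm_command(
  moves=[
    [[1,0,-0.02,0,0],[1,0,0,0,0]],
  ],
)

```text
clock: 10.15
position: [0.5544, 0.0123, 0.0904]
ee_rot: [0.577, 0.409, -0.576, 0.41]
ft_force: [5.6, -1.3, -0.7]
grip_width: 0.103
```

Request:
arm_command(
  moves=[
    [[1,0,-0.03,0,0],[1,0,-0.03,0,0],[1,0,0,0,0]],
  ],
)

```text
clock: 10.4
position: [0.554, 0.0123, 0.0908]
ee_rot: [0.578, 0.409, -0.575, 0.411]
ft_force: [11.0, -1.8, -3.3]
grip_width: 0.108
```

Run:
```python
from h import *
o,R=tool(); print(o['ft_force'].round(2),o['torque'].round(3),yawnow(R))
im=snap('side','s6.png'); cv2.imwrite('pics/s6c.png',cv2.resize(im[180:330,230:450,::-1],None,fx=3.5,fy=3.5))
```

```text
[11.03 -1.81 -3.32] [-0.617 -2.616 -0.031] -0.3347613689971076
```

View pics/s6c.png

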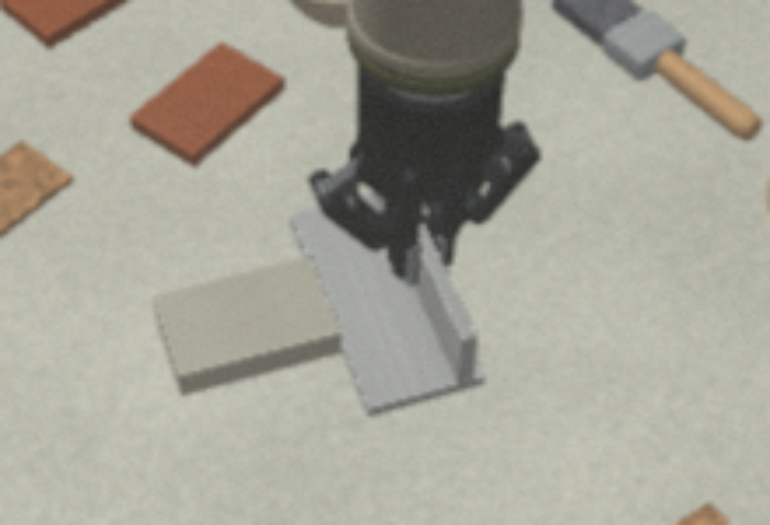

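Request:
arm_command(
  moves=[
    [[1,0,0.04,0,0],[1,0.02,0,0,0],[1,0,0,0,0],[0.7,0,0,0,0],[0.7,0,0,0,0],[0.7,0,0,0,0],[0.7,-0.3,0,0,0],[0.7,-0.8,0,0,0],[0.7,-0.8,0,0,0],[0.7,-0.8,0,0,0],[0.7,-0.8,0,0,0],[0.7,-0.8,0,0,0]],
  ],
)

```text
clock: 11.45
position: [0.5528, 0.013, 0.1985]
ee_rot: [-0.576, -0.41, 0.576, -0.41]
ft_force: [0.1, -0.3, -0.2]
grip_width: 0.3
```

```bash
python3 m1.py side s7m.png
python3 - <<'E'
from h import *
plan(.5403,.2101,.25,.249+np.pi/2,n=12)
plan(.3898,.2235,.25,.226+np.pi/2,n=12)
snap('wrist','w7.png')
E
```

```text
se [ 0.5334  0.0185 -0.3419  0.3536]
bat [ 0.4553  0.0465 -0.3424  0.5662]
rel mm [82.96 -0.15] dyaw deg 0.03
t=11.6 tcp [0.5536 0.013  0.1988] yaw -0.334 w 0.298 j7 -0.74
rows 12 row [-0.171 -0.517 -0.451] turn 4.717 | total local [-2.05 -3.08 -7.28] 56.6
t=11.6 tcp [0.5536 0.013  0.1988] yaw -0.334 w 0.298 j7 -0.74
rows 12 row [-0.172 -0.922 -0.104] turn 4.827 | total local [-2.07 -8.95 -5.81] 57.92
```

View pics/w7.png

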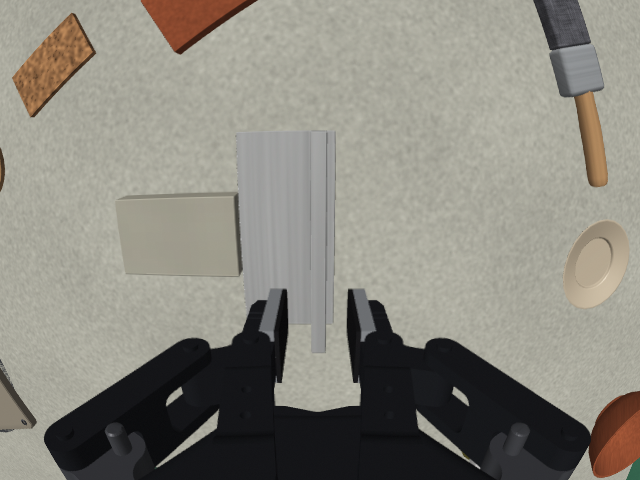

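Run:
```python
from h import *
plan(.3898,.2235,.20,.226+np.pi/2,n=12)
```

```text
t=11.7 tcp [0.5531 0.0127 0.1976] yaw -0.334 w 0.301 j7 -0.74
rows 12 row [-0.009 -0.921 -0.106] turn 4.826 | total local [-0.11 -8.93 -5.83] 57.92
```

Request:
arm_command(
  moves=[
    [[0.2,0,-0.92,-0.11,4.83],[0.2,0,-0.92,-0.11,4.83],[0.2,0,-0.92,-0.11,4.83],[0.2,0,-0.92,-0.11,4.83],[0.2,0,-0.92,-0.11,4.83],[0.2,0,-0.92,-0.11,4.83],[0.2,0,-0.92,-0.11,4.83],[0.2,0,-0.92,-0.11,4.83],[0.2,0,-0.92,-0.11,4.83],[0.2,0,-0.92,-0.11,4.83],[0.2,0,-0.92,-0.11,4.83],[0.2,0,-0.92,-0.11,4.83]],
  ],
  force=40,
)

```text
clock: 12.65
position: [0.3899, 0.2245, 0.1964]
ee_rot: [-0.702, -0.077, 0.703, -0.078]
ft_force: [0.1, -0.7, -0.5]
grip_width: 0.801
```

Request:
arm_command(
  moves=[
    [[0.2,0,0,0,0],[0.2,0,0,0,0],[0.2,0,0,0,0],[0.2,0,0,0,0]],
  ],
)

```text
clock: 12.98
position: [0.3912, 0.2229, 0.1967]
ee_rot: [-0.702, -0.079, 0.703, -0.08]
ft_force: [0.1, -0.3, -0.6]
grip_width: 0.799
```

```bash
cat > pk.py <<'E'
# pk.py kind x y [z0] [tcpz]: refine with the wrist camera and plan descent
from h import *
import sys
kind=sys.argv[1]; x,y=map(float,sys.argv[2:4]); tz=float(sys.argv[4]); out=sys.argv[5]
c=cam('wrist'); im=manip.camera('wrist'); vis=im[:,:,::-1].copy()
rs=manip.regions_of(kind+'1','wrist'); r=near(rs,c,(x,y))
f=fit(c,r['mask'],kind,0); print(kind,np.round(f,4),'conf',round(r['confidence'],2))
cv2.polylines(vis,[hull(c,*f[:3],*DIM[kind][:2],0,DIM[kind][2]).astype(np.int32)],True,(0,255,0)); cv2.imwrite('pics/'+out,vis)
plan(f[0],f[1],tz,f[2]+np.pi/2)
E
python3 pk.py sheet .3898 .2235 .09 w8.png
```

```text
sheet [0.3901 0.225  0.2173 0.3579] conf 0.59
t=13.1 tcp [0.3914 0.223  0.1969] yaw -1.347 w 0.804 j7 -2.09
rows 7 row [ 0.611 -0.013  0.004] turn 0.057 | total local [ 4.28 -0.09  0.03] 0.4
```

View pics/w8.png

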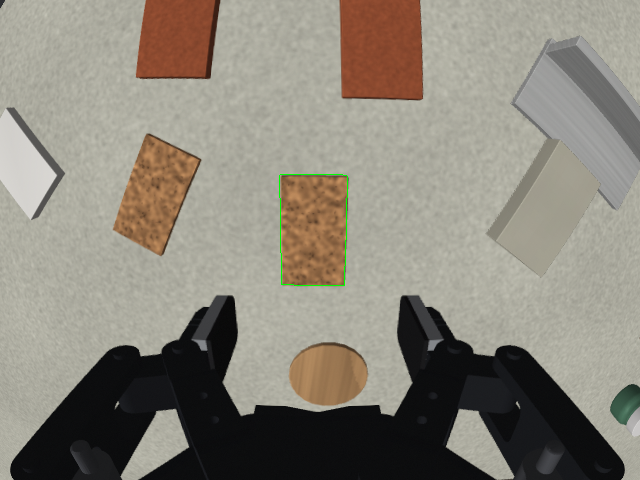

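Request:
arm_command(
  moves=[
    [[0.3,0.6,-0.04,0.01,0.2],[0.3,0.6,-0.05,0.02,0.2],[0.3,0.6,0,0,0],[0.3,0.6,0,0,0],[0.3,0.6,0,0,0],[0.3,0.6,0,0,0],[0.36,0.6,0,0,0],[0.36,0.4,0,0,0],[0.36,0,0,0,0],[0.36,0,0,0,0]],
  ],
)

```text
clock: 13.92
position: [0.3898, 0.2259, 0.0821]
ee_rot: [-0.703, -0.077, 0.703, -0.077]
ft_force: [0.6, -0.3, 0.7]
grip_width: 0.637
```

Run:
```python
from h import *
plan(.3901,.2250,.074,.2173+np.pi/2,n=1)
snap('wrist','w9.png')
```

```text
t=13.9 tcp [0.3898 0.2259 0.0821] yaw -1.353 w 0.637 j7 -2.31
rows 1 row [ 0.326  0.038 -0.002] turn 0.049 | total local [ 0.33  0.04 -0.  ] 0.05
```

View pics/w9.png

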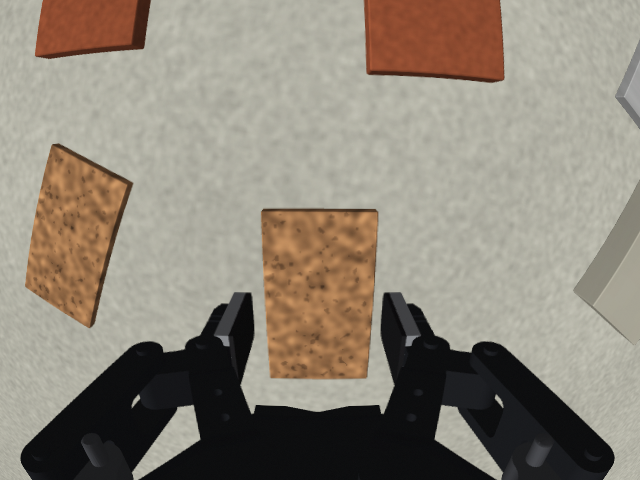

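Request:
arm_command(
  moves=[
    [[0.36,0.18,0.04,0,0],[0.36,0.18,0,0,0],[0.36,0,0,0,0],[0.36,0,0,0,0]],
  ],
)

```text
clock: 14.3
position: [0.3901, 0.225, 0.0731]
ee_rot: [-0.703, -0.077, 0.703, -0.077]
ft_force: [0.3, -0.7, -1.1]
grip_width: 0.643
```

Request:
arm_command(
  moves=[
    [[0.36,0.05,0,0,0],[0.36,0,0,0,0]],
  ],
)

```text
clock: 14.47
position: [0.3902, 0.2251, 0.0719]
ee_rot: [0.703, 0.077, -0.703, 0.077]
ft_force: [-0.1, 0.7, 0.4]
grip_width: 0.639
```

Request:
arm_command(
  moves=[
    [[0.36,0.05,0,0,0],[0.36,0,0,0,0]],
  ],
)

```text
clock: 14.63
position: [0.3901, 0.2251, 0.0705]
ee_rot: [-0.703, -0.077, 0.703, -0.077]
ft_force: [1.0, -0.4, -0.4]
grip_width: 0.641
```

Request:
arm_command(
  moves=[
    [[0.36,0.05,0,0,0],[0.36,0,0,0,0]],
  ],
)

```text
clock: 14.8
position: [0.3901, 0.2251, 0.0692]
ee_rot: [-0.703, -0.077, 0.703, -0.077]
ft_force: [-0.6, -0.7, 0.2]
grip_width: 0.64
```

Request:
arm_command(
  moves=[
    [[0.36,0.04,0,0,0],[0.36,0,0,0,0]],
  ],
)

```text
clock: 14.97
position: [0.3901, 0.2252, 0.0688]
ee_rot: [0.703, 0.077, -0.703, 0.077]
ft_force: [-3.4, -2.4, 9.3]
grip_width: 0.639
```

Request:
arm_command(
  moves=[
    [[0.36,0.04,0,0,0],[0.36,0,0,0,0]],
  ],
)

```text
clock: 15.13
position: [0.3902, 0.2253, 0.0686]
ee_rot: [0.703, 0.076, -0.703, 0.078]
ft_force: [-10.4, -6.9, 30.1]
grip_width: 0.638
```

Request:
arm_command(
  moves=[
    [[0.36,0.04,0,0,0],[0.36,0,0,0,0]],
  ],
)

```text
clock: 15.3
position: [0.3902, 0.2255, 0.0685]
ee_rot: [0.703, 0.076, -0.703, 0.078]
ft_force: [-15.9, -11.1, 51.0]
grip_width: 0.64
```

Request:
arm_command(
  moves=[
    [[0.36,-0.2,0,0,0],[0.36,-0.06,0,0,0],[0.6,0,0,0,0],[0.6,0,0,0,0],[0.6,0,0,0,0],[0.6,0,0,0,0]],
  ],
)

```text
clock: 15.8
position: [0.3905, 0.2254, 0.0736]
ee_rot: [0.703, 0.077, -0.703, 0.077]
ft_force: [-5.2, -3.6, 19.8]
grip_width: 0.538
```

Run:
```python
from h import *
plan(.3901,.2250,.074,.2173+np.pi/2,n=1); print(manip.get_obs()['ft_force'])
snap('wrist','w10.png')
```

```text
t=15.8 tcp [0.3905 0.2254 0.0736] yaw -1.353 w 0.538 j7 -2.33
rows 1 row [-0.017  0.01   0.018] turn 0.044 | total local [-0.02  0.01  0.02] 0.04
[-5.15951199 -3.61510807 19.80907715]
```

View pics/w10.png

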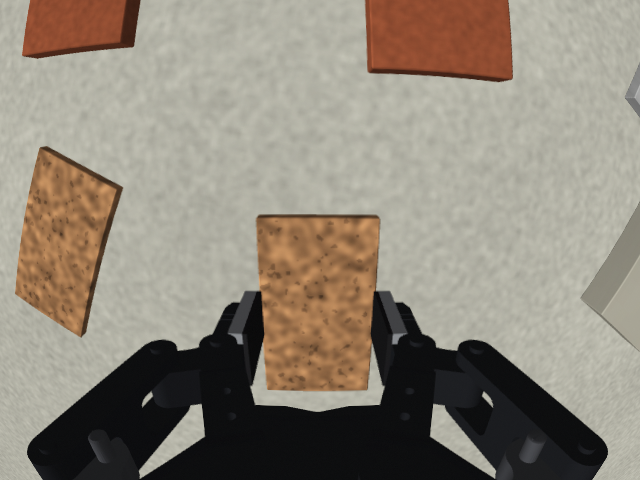

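Request:
arm_command(
  moves=[
    [[0.36,-0.03,0,0,0],[0.36,-0.03,0,0,0],[0.36,0,0,0,0],[0.6,0,0,0,0],[0.6,0,0,0,0],[0.6,0,0,0,0],[0.6,0,0,0,0]],
  ],
)

```text
clock: 16.43
position: [0.3901, 0.2251, 0.0746]
ee_rot: [-0.703, -0.077, 0.703, -0.077]
ft_force: [-3.1, -1.4, 8.3]
grip_width: 0.533
```

Request:
arm_command(
  moves=[
    [[0.6,-0.3,0,0,0],[0.6,-0.6,0,0,0],[0.6,-0.8,0,0,0],[0.6,-0.6,0,0,0],[0.6,0,0,0,0],[0.6,0,0,0,0]],
  ],
)

```text
clock: 16.93
position: [0.3905, 0.225, 0.1324]
ee_rot: [0.704, 0.077, -0.702, 0.077]
ft_force: [-0.6, -0.1, -0.6]
grip_width: 0.532
```

Run:
```python
from h import *
plan(.4545,.0468,.13,-.336+np.pi/2); print(manip.get_obs()['ft_force'])
snap('wrist','w11.png')
```

```text
t=16.9 tcp [0.3905 0.225  0.1324] yaw -1.353 w 0.532 j7 -2.22
rows 11 row [ 0.009  0.648 -0.258] turn 2.884 | total local [ 0.1   7.51 -0.96] 31.73
[-0.5849252  -0.14555117 -0.56287278]
```

View pics/w11.png

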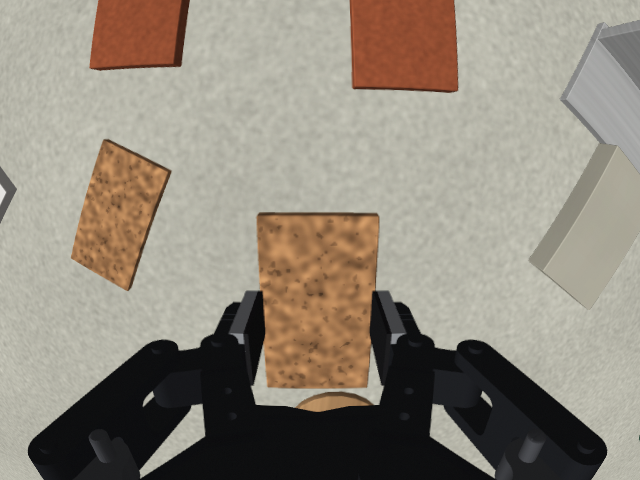

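Request:
arm_command(
  moves=[
    [[0.6,0,0.65,-0.26,2.88],[0.6,0,0.65,-0.26,2.88],[0.6,0,0.65,-0.26,2.88],[0.6,0,0.65,-0.26,2.88],[0.6,0,0.65,-0.26,2.88],[0.6,0,0.65,-0.26,2.88],[0.6,0,0.65,-0.26,2.88],[0.6,0,0.65,-0.26,2.88],[0.6,0,0.65,-0.26,2.88],[0.6,0,0.65,-0.26,2.88],[0.6,0,0.65,-0.26,2.88],[0.6,0,0,0,0]],
  ],
)

```text
clock: 17.98
position: [0.4551, 0.0421, 0.1317]
ee_rot: [-0.697, 0.122, 0.697, 0.121]
ft_force: [0.7, -0.3, -0.3]
grip_width: 0.531
```

Request:
arm_command(
  moves=[
    [[0.6,0,0,0,0],[0.6,0,0,0,0],[0.6,0,0,0,0]],
  ],
)

```text
clock: 18.23
position: [0.4547, 0.047, 0.132]
ee_rot: [0.697, -0.117, -0.697, -0.117]
ft_force: [-0.1, -0.3, -0.2]
grip_width: 0.53
```

Run:
```python
from h import *
plan(.4545,.0468,.098,-.336+np.pi/2); print(manip.get_obs()['ft_force'])
snap('wrist','w12.png')
```

```text
t=18.2 tcp [0.4547 0.047  0.132 ] yaw -1.904 w 0.530 j7 -2.29
rows 2 row [0.68  0.005 0.004] turn 0.067 | total local [1.36 0.01 0.01] 0.13
[-0.10922173 -0.31637224 -0.16938988]
```

View pics/w12.png

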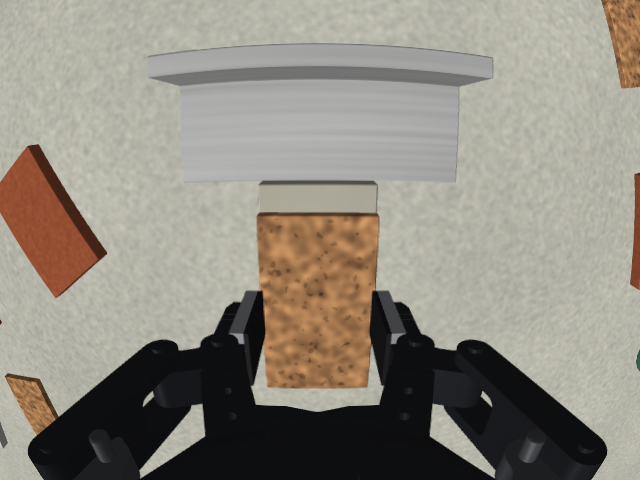

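Very well lined up. Lower it.

Request:
arm_command(
  moves=[
    [[0.6,0.6,0,0,0],[0.6,0.6,0,0,0],[0.6,0.16,0,0,0],[0.6,0,0,0,0],[0.6,0.06,0,0,0],[0.6,0,0,0,0]],
  ],
)

```text
clock: 18.78
position: [0.4551, 0.0466, 0.0969]
ee_rot: [0.697, -0.118, -0.697, -0.118]
ft_force: [-0.9, -0.6, 0.6]
grip_width: 0.53
```

Request:
arm_command(
  moves=[
    [[0.6,0.05,0,0,0],[0.6,0,0,0,0]],
  ],
)

```text
clock: 18.95
position: [0.4551, 0.0464, 0.0955]
ee_rot: [0.698, -0.118, -0.697, -0.118]
ft_force: [-0.5, 0.4, -0.6]
grip_width: 0.528
```

Request:
arm_command(
  moves=[
    [[0.6,0.04,0,0.02,0],[0.6,0,0,0,0]],
  ],
)

```text
clock: 19.12
position: [0.4548, 0.0465, 0.0947]
ee_rot: [0.698, -0.118, -0.697, -0.118]
ft_force: [-1.3, -1.0, 4.0]
grip_width: 0.53
```

Request:
arm_command(
  moves=[
    [[0.6,0.02,0,0,0],[0.6,0,0,0,0]],
  ],
)

```text
clock: 19.28
position: [0.4548, 0.0465, 0.0946]
ee_rot: [0.698, -0.118, -0.697, -0.118]
ft_force: [-3.4, -1.4, 11.7]
grip_width: 0.53
```

Request:
arm_command(
  moves=[
    [[0.36,0,0,0,0],[0.36,0,0,0,0],[0.36,-0.2,0,0,0],[0.25,-0.6,0,0,0],[0.2,-0.9,0,0,0],[0.2,-0.9,0,0,0],[0.2,-0.9,0,0,0],[0.2,-0.8,0,0,0],[0.2,0,0,0,0]],
  ],
)

```text
clock: 20.03
position: [0.4559, 0.047, 0.2049]
ee_rot: [0.699, -0.118, -0.695, -0.118]
ft_force: [0.9, 0.2, 0.7]
grip_width: 0.796
```

```bash
cat > chk.py <<'E'
# stack check from wrist: fit sheet/tile top at level
from h import *
import sys
kind=sys.argv[1]; z0=float(sys.argv[2]); out=sys.argv[3]; cn=sys.argv[4] if len(sys.argv)>4 else 'wrist'
c=cam(cn); im=manip.camera(cn); vis=im[:,:,::-1].copy()
rs=manip.regions_of(kind+'1',cn); r=near(rs,c,(.4545,.0468),z0)
f=fit(c,r['mask'],kind,z0); g=(.4545,.0468,-.336)
R=np.array([[np.cos(g[2]),np.sin(g[2])],[-np.sin(g[2]),np.cos(g[2])]])
print(kind,np.round(f,4),'rel mm',(R@(np.array(f[:2])-g[:2])*1000).round(2),'dyaw deg',np.degrees(f[2]-g[2]).round(2))
rs=manip.regions_of('straightedge',cn)
if rs:
    s=fitse(c,rs[0]['mask'],[.533,.019,-.336]); print('se',np.round(s,4),'rel mm',(R@(np.array(s[:2])-g[:2])*1000).round(2),'dyaw deg',np.degrees(s[2]-g[2]).round(2))
cv2.polylines(vis,[hull(c,*f[:3],*DIM[kind][:2],z0,z0+DIM[kind][2]).astype(np.int32)],True,(0,255,0)); cv2.imwrite('pics/'+out,vis)
E
python3 chk.py sheet .02 w13.png
python3 -c "
from h import *
plan(.5403,.2101,.2,.249+np.pi/2,n=12)"
```

```text
sheet [ 0.4548  0.0462 -0.3383  0.3899] rel mm [ 0.48 -0.5 ] dyaw deg -0.13
se [ 0.5332  0.0185 -0.3315  0.6095] rel mm [83.67 -0.78] dyaw deg 0.26
t=20.2 tcp [0.4542 0.0464 0.201 ] yaw -1.906 w 0.798 j7 -2.19
rows 12 row [ 0.003 -0.572 -0.253] turn -2.788 | total local [ 0.04 -7.32 -1.1 ] -33.46
```

View pics/w13.png

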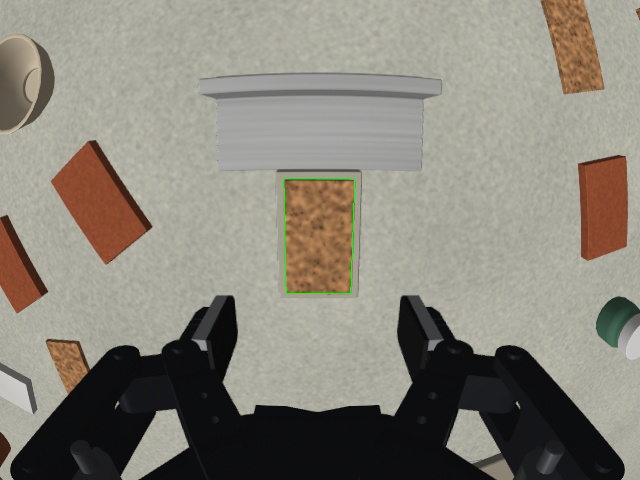

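Request:
arm_command(
  moves=[
    [[0.2,0,-0.57,-0.25,-2.79],[0.2,0,-0.57,-0.25,-2.79],[0.2,0,-0.57,-0.25,-2.79],[0.2,0,-0.57,-0.25,-2.79],[0.2,0,-0.57,-0.25,-2.79],[0.2,0,-0.57,-0.25,-2.79],[0.2,0,-0.57,-0.25,-2.79],[0.2,0,-0.57,-0.25,-2.79],[0.2,0,-0.57,-0.25,-2.79],[0.2,0,-0.57,-0.25,-2.79],[0.2,0,-0.57,-0.25,-2.79],[0.2,0,-0.57,-0.25,-2.79]],
  ],
)

```text
clock: 21.18
position: [0.5391, 0.2103, 0.1996]
ee_rot: [-0.701, -0.089, 0.702, -0.089]
ft_force: [0.5, 0.2, -0.7]
grip_width: 0.801
```

Request:
arm_command(
  moves=[
    [[0.2,0,0,0,0],[0.2,0,0,0,0],[0.2,0,0,0,0],[0.2,0,0,0,0]],
  ],
)

```text
clock: 21.52
position: [0.5393, 0.2087, 0.2006]
ee_rot: [-0.701, -0.087, 0.702, -0.088]
ft_force: [0.0, -0.6, -0.2]
grip_width: 0.802
```

```bash
python3 pk.py tile .5403 .2101 .074 w14.png
```

```text
tile [0.5394 0.211  0.2462 0.3888] conf 0.91
t=21.6 tcp [0.5395 0.2088 0.201 ] yaw -1.323 w 0.800 j7 -2.07
rows 8 row [ 0.635 -0.011 -0.002] turn 0.013 | total local [ 5.08 -0.09 -0.02] 0.1
```

View pics/w14.png

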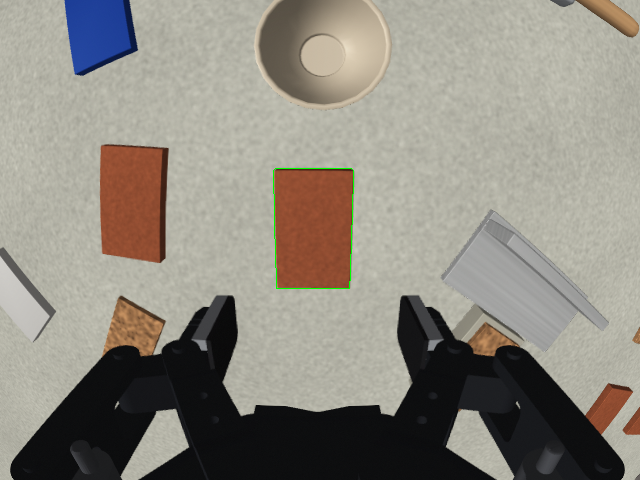

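Request:
arm_command(
  moves=[
    [[0.2,0.62,-0.04,-0.01,0],[0.2,0.62,-0.05,-0.01,0],[0.2,0.62,0,0,0],[0.2,0.62,0,0,0],[0.2,0.62,0,0,0],[0.2,0.62,0,0,0],[0.2,0.62,0,0,0],[0.2,0.62,0,0,0],[0.2,0,0,0,0],[0.2,0,0,0,0],[0.2,0,0,0,0]],
  ],
  force=50,
)

```text
clock: 22.53
position: [0.5396, 0.2125, 0.0776]
ee_rot: [0.702, 0.088, -0.701, 0.088]
ft_force: [0.1, 0.5, 0.2]
grip_width: 0.801
```

```bash
python3 -c "
from h import *
plan(.5394,.2110,.0765,.2462+np.pi/2,n=1)"
```

```text
t=22.5 tcp [0.5396 0.2125 0.0776] yaw -1.321 w 0.801 j7 -2.17
rows 1 row [0.046 0.056 0.023] turn 0.21 | total local [0.05 0.06 0.02] 0.21
```

Request:
arm_command(
  moves=[
    [[0.2,0.04,0.06,0.02,0.2],[0.2,0,0,0,0],[0.7,0,0,0,0],[0.7,0,0,0,0],[0.7,0,0,0,0],[0.7,0,0,0,0],[0.7,0,0,0,0]],
  ],
)

```text
clock: 23.12
position: [0.5396, 0.2105, 0.0773]
ee_rot: [0.702, 0.087, -0.701, 0.087]
ft_force: [-2.7, -1.9, 8.5]
grip_width: 0.628
```

```bash
python3 -c "
from h import *
plan(.5394,.2110,.0765,.2462+np.pi/2,n=1)"
```

```text
t=23.1 tcp [0.5396 0.2105 0.0773] yaw -1.325 w 0.628 j7 -2.17
rows 1 row [ 0.03  -0.02   0.003] turn -0.017 | total local [ 0.03 -0.02  0.  ] -0.02
```

Request:
arm_command(
  moves=[
    [[0.7,-0.2,0,0,0],[0.7,-0.6,0,0,0],[0.7,-0.9,0,0,0],[0.7,-0.9,0,0,0],[0.7,-0.5,0,0,0],[0.7,0,0,0,0],[0.7,0,0,0,0]],
  ],
)

```text
clock: 23.7
position: [0.5395, 0.2104, 0.1542]
ee_rot: [0.702, 0.087, -0.701, 0.087]
ft_force: [0.6, 0.1, -2.7]
grip_width: 0.627
```

```bash
python3 -c "
from h import *
plan(.4545,.0468,.155,-.336+np.pi/2,n=11)"
```

```text
t=23.7 tcp [0.5395 0.2104 0.1542] yaw -1.325 w 0.627 j7 -2.11
rows 11 row [-0.003  0.609  0.302] turn 3.031 | total local [-0.04  5.52  4.89] 33.34
```

Request:
arm_command(
  moves=[
    [[0.7,0,0.61,0.3,3.03],[0.7,0,0.61,0.3,3.03],[0.7,0,0.61,0.3,3.03],[0.7,0,0.61,0.3,3.03],[0.7,0,0.61,0.3,3.03],[0.7,0,0.61,0.3,3.03],[0.7,0,0.61,0.3,3.03],[0.7,0,0.61,0.3,3.03],[0.7,0,0.61,0.3,3.03],[0.7,0,0.61,0.3,3.03],[0.7,0,0.61,0.3,3.03],[0.7,0,0,0,0]],
  ],
)

```text
clock: 24.7
position: [0.4525, 0.0439, 0.1521]
ee_rot: [-0.696, 0.121, 0.698, 0.119]
ft_force: [0.6, -0.3, -1.1]
grip_width: 0.631
```

Request:
arm_command(
  moves=[
    [[0.7,0.5,0,0,0],[0.7,0.5,0,0,0],[0.7,0.5,0,0,0],[0.7,0,0,0,0],[0.7,0,0,0,0],[0.7,0,0,0,0],[0.7,0,0,0,0]],
  ],
)

```text
clock: 25.28
position: [0.4552, 0.047, 0.1164]
ee_rot: [0.697, -0.118, -0.697, -0.118]
ft_force: [-0.1, 0.3, -1.5]
grip_width: 0.63
```

```bash
python3 -c "
from h import *
plan(.4545,.0468,.1045,-.336+np.pi/2,n=1)
snap('wrist','w15.png')"
```

```text
t=25.3 tcp [0.4552 0.047  0.1164] yaw -1.906 w 0.630 j7 -2.33
rows 1 row [0.477 0.019 0.024] turn 0.063 | total local [0.48 0.02 0.02] 0.06
```

View pics/w15.png

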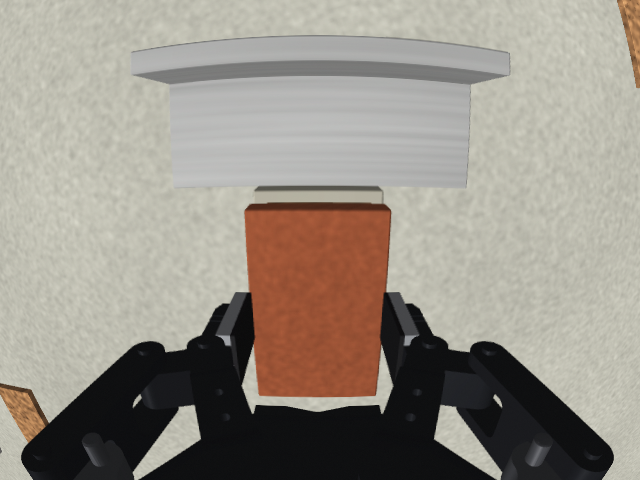

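Request:
arm_command(
  moves=[
    [[0.7,0.24,0.02,0.02,0.06],[0.7,0.23,0,0,0],[0.7,0,0,0,0],[0.7,0.04,0,0,0],[0.7,0,0,0,0]],
  ],
)

```text
clock: 25.75
position: [0.4541, 0.0463, 0.1033]
ee_rot: [-0.697, 0.119, 0.697, 0.118]
ft_force: [-1.0, -0.1, -1.0]
grip_width: 0.629
```

Request:
arm_command(
  moves=[
    [[0.7,0.03,0,0,0],[0.7,0,0,0,0]],
  ],
)

```text
clock: 25.92
position: [0.4542, 0.0464, 0.1032]
ee_rot: [-0.697, 0.119, 0.697, 0.118]
ft_force: [-6.5, 0.2, 10.5]
grip_width: 0.632
```

Request:
arm_command(
  moves=[
    [[0.25,0,0,0,0],[0.25,0,0,0,0],[0.25,-0.2,0,0,0],[0.25,-0.6,0,0,0],[0.2,-0.9,0,0,0],[0.2,-0.9,0,0,0],[0.2,-0.9,0,0,0],[0.2,-0.6,0,0,0],[0.2,0,0,0,0],[0.2,0,0,0,0]],
  ],
)

```text
clock: 26.75
position: [0.4546, 0.0462, 0.2058]
ee_rot: [0.698, -0.119, -0.696, -0.118]
ft_force: [-0.9, -0.2, 0.1]
grip_width: 0.801
```

```bash
python3 chk.py tile .026 w16.png
python3 -c "
from h import *
plan(.3909,.3508,.2,-.2435+np.pi/2,n=27,flip=True)"
```

```text
tile [ 0.4545  0.0461 -0.3347  0.3273] rel mm [ 0.23 -0.64] dyaw deg 0.07
se [ 0.5333  0.0185 -0.3346  0.7884] rel mm [83.74 -0.78] dyaw deg 0.08
t=26.9 tcp [0.4537 0.0462 0.2042] yaw -1.907 w 0.801 j7 -2.19
rows 27 row [0.006 0.297 0.637] turn 6.469 | total local [  0.17 -10.67   6.4 ] 174.66
```

View pics/w16.png

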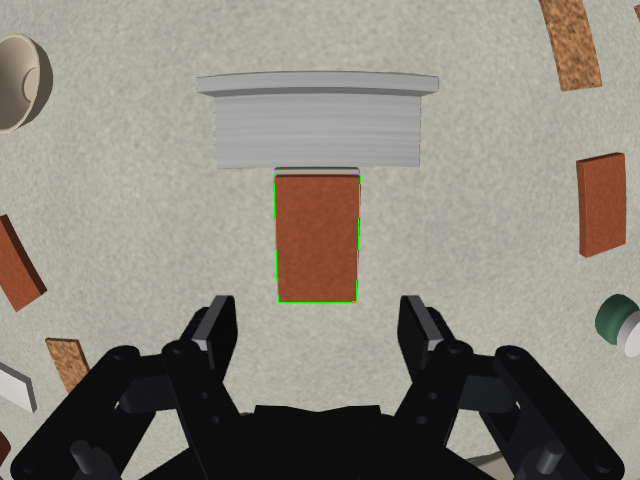

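```bash
python3 -c "
from h import *
plan(.5422,-.2165,.2,-.064+np.pi/2,n=12)"
```

```text
t=26.9 tcp [0.4537 0.0462 0.2042] yaw -1.907 w 0.801 j7 -2.19
rows 12 row [ 0.014  0.797 -0.474] turn -1.302 | total local [ 0.16  8.75 -6.81] -15.62
```

Request:
arm_command(
  moves=[
    [[0.25,0,0.8,-0.47,-1.3],[0.25,0,0.8,-0.47,-1.3],[0.25,0,0.8,-0.47,-1.3],[0.25,0,0.8,-0.47,-1.3],[0.25,0,0.8,-0.47,-1.3],[0.25,0,0.8,-0.47,-1.3],[0.25,0,0.8,-0.47,-1.3],[0.25,0,0.8,-0.47,-1.3],[0.25,0,0.8,-0.47,-1.3],[0.25,0,0.8,-0.47,-1.3],[0.25,0,0.8,-0.47,-1.3],[0.25,0,0.8,-0.47,-1.3]],
  ],
  force=40,
)

```text
clock: 27.9
position: [0.5412, -0.2181, 0.2037]
ee_rot: [-0.706, 0.022, 0.707, 0.023]
ft_force: [-0.1, -0.7, 0.5]
grip_width: 0.75
```

Request:
arm_command(
  moves=[
    [[0.25,0,0,0,0],[0.25,0,0,0,0],[0.25,0,0,0,0],[0.25,0,0,0,0],[0.25,0,0,0,0],[0.25,0,0,0,0]],
  ],
)

```text
clock: 28.4
position: [0.5413, -0.2165, 0.2052]
ee_rot: [0.707, -0.023, -0.707, -0.022]
ft_force: [-0.1, -0.0, 0.5]
grip_width: 0.75
```

```bash
python3 pk.py sheet .5422 -.2165 .0752 w17.png
```

```text
sheet [ 0.5412 -0.2159 -0.0713  0.2878] conf 0.8
t=28.5 tcp [ 0.5413 -0.2168  0.2053] yaw -1.635 w 0.748 j7 -1.55
rows 8 row [ 0.651 -0.005  0.001] turn 0.053 | total local [ 5.2  -0.04  0.  ] 0.43
```

View pics/w17.png

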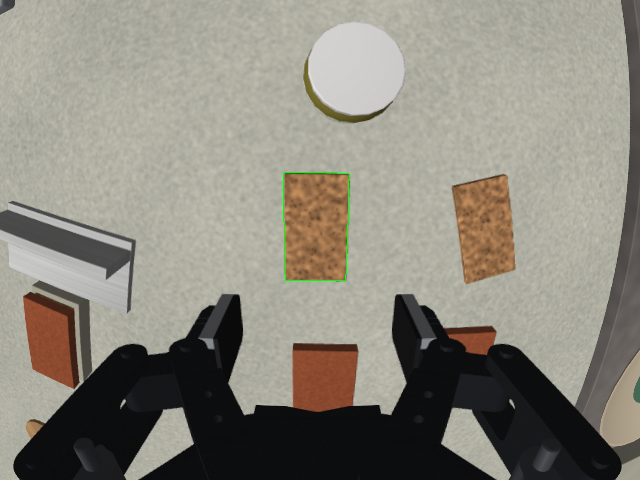

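Request:
arm_command(
  moves=[
    [[0.3,0.65,-0.04,0,0.4],[0.3,0.65,0,0,0],[0.3,0.65,0,0,0],[0.3,0.65,0,0,0],[0.3,0.65,0,0,0],[0.34,0.65,0,0,0],[0.34,0.65,0,0,0],[0.34,0.6,0,0,0],[0.34,0,0,0,0],[0.34,0,0,0,0],[0.34,0,0,0,0],[0.34,0,0,0,0]],
  ],
)

```text
clock: 29.5
position: [0.5421, -0.2163, 0.0776]
ee_rot: [0.707, -0.025, -0.706, -0.025]
ft_force: [0.6, 0.7, 0.2]
grip_width: 0.66
```

```bash
python3 -c "
from h import *
plan(.5412,-.2159,.0735,-.0713+np.pi/2,n=1)"
```

```text
t=29.5 tcp [ 0.5421 -0.2163  0.0776] yaw -1.642 w 0.660 j7 -1.64
rows 1 row [ 0.163 -0.014  0.036] turn -0.002 | total local [ 0.16 -0.01  0.04] -0.0
```

Request:
arm_command(
  moves=[
    [[0.34,0.16,0,0.03,0],[0.34,0,0,0,0],[0.34,0,0,0,0],[0.6,0,0,0,0],[0.6,0,0,0,0],[0.6,0,0,0,0],[0.6,0,0,0,0],[0.6,0,0,0,0]],
  ],
)

```text
clock: 30.17
position: [0.5408, -0.2162, 0.0729]
ee_rot: [0.707, -0.025, -0.707, -0.025]
ft_force: [-2.4, -0.1, 5.6]
grip_width: 0.54
```

```bash
python3 -c "
from h import *
plan(.5412,-.2159,.0735,-.0713+np.pi/2,n=1)"
```

```text
t=30.2 tcp [ 0.5408 -0.2162  0.0729] yaw -1.642 w 0.540 j7 -1.64
rows 1 row [-0.022 -0.013 -0.016] turn -0.004 | total local [-0.02 -0.01 -0.02] -0.0
```

Request:
arm_command(
  moves=[
    [[0.6,-0.2,0,0,0],[0.6,-0.6,0,0,0],[0.6,-0.9,0,0,0],[0.6,-0.9,0,0,0],[0.6,-0.7,0,0,0],[0.6,-0.2,0,0,0],[0.6,0,0,0,0],[0.6,0,0,0,0]],
  ],
)

```text
clock: 30.83
position: [0.5405, -0.2162, 0.1599]
ee_rot: [0.707, -0.025, -0.707, -0.025]
ft_force: [-0.5, 0.4, -1.1]
grip_width: 0.542
```

```bash
python3 -c "
from h import *
plan(.4545,.0468,.16,-.336+np.pi/2,n=12)
snap('wrist','w18.png')"
```

```text
t=30.8 tcp [ 0.5405 -0.2162  0.1599] yaw -1.642 w 0.542 j7 -1.58
rows 12 row [-0.001 -0.808  0.45 ] turn 1.263 | total local [-1.000e-02 -1.025e+01  4.180e+00] 15.16
```

View pics/w18.png

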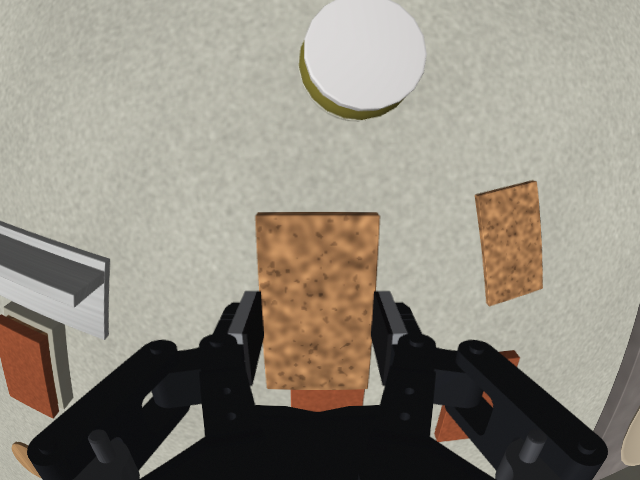

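Request:
arm_command(
  moves=[
    [[0.6,0,-0.81,0.45,1.26],[0.6,0,-0.81,0.45,1.26],[0.6,0,-0.81,0.45,1.26],[0.6,0,-0.81,0.45,1.26],[0.6,0,-0.81,0.45,1.26],[0.6,0,-0.81,0.45,1.26],[0.6,0,-0.81,0.45,1.26],[0.6,0,-0.81,0.45,1.26],[0.6,0,-0.81,0.45,1.26],[0.6,0,-0.81,0.45,1.26],[0.6,0,-0.81,0.45,1.26],[0.6,0,-0.81,0.45,1.26]],
  ],
)

```text
clock: 31.88
position: [0.4537, 0.0483, 0.1589]
ee_rot: [-0.697, 0.118, 0.698, 0.118]
ft_force: [-0.1, -0.4, -1.0]
grip_width: 0.538
```

Request:
arm_command(
  moves=[
    [[0.6,0.3,0,0,0],[0.6,0.5,0,0,0],[0.6,0.5,0,0,0],[0.6,0.2,0,0,0],[0.6,0,0,0,0],[0.6,0,0,0,0],[0.6,0,0,0,0],[0.6,0,0,0,0]],
  ],
)

```text
clock: 32.55
position: [0.4552, 0.0472, 0.1228]
ee_rot: [0.697, -0.118, -0.697, -0.118]
ft_force: [-0.4, 0.1, -0.7]
grip_width: 0.54
```

```bash
python3 -c "
from h import *
plan(.4545,.0468,.112,-.336+np.pi/2,n=1)
snap('wrist','w19.png')"
```

```text
t=32.5 tcp [0.4552 0.0472 0.1228] yaw -1.906 w 0.540 j7 -2.31
rows 1 row [0.43  0.026 0.019] turn 0.018 | total local [0.43 0.03 0.02] 0.02
```

View pics/w19.png

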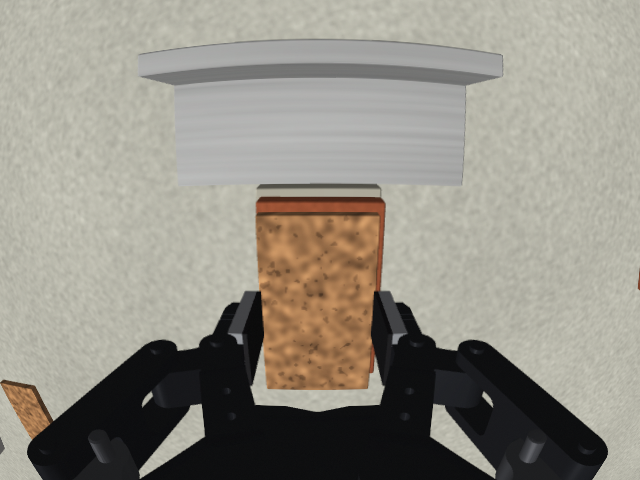

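Request:
arm_command(
  moves=[
    [[0.6,0.22,0.03,0.02,0],[0.6,0.21,0.02,0,0],[0.6,0,0,0,0],[0.6,0.04,0,0,0],[0.6,0,0,0,0]],
  ],
)

```text
clock: 33.02
position: [0.454, 0.0464, 0.1109]
ee_rot: [-0.697, 0.118, 0.697, 0.118]
ft_force: [-4.4, -0.7, 8.6]
grip_width: 0.535
```

Request:
arm_command(
  moves=[
    [[0.6,0.03,0,0,0],[0.6,0,0,0,0]],
  ],
)

```text
clock: 33.18
position: [0.454, 0.0464, 0.1108]
ee_rot: [-0.697, 0.118, 0.697, 0.118]
ft_force: [-7.5, -2.5, 21.7]
grip_width: 0.544
```

Request:
arm_command(
  moves=[
    [[0.34,-0.05,0,0,0],[0.34,0,0,0,0],[0.34,-0.2,0,0,0],[0.25,-0.6,0,0,0],[0.2,-0.9,0,0,0],[0.2,-0.9,0,0,0],[0.2,-0.9,0,0,0],[0.2,-0.4,0,0,0],[0.2,0,0,0,0],[0.2,0,0,0,0],[0.2,0,0,0,0]],
  ],
)

```text
clock: 34.1
position: [0.4534, 0.0462, 0.2075]
ee_rot: [-0.697, 0.118, 0.698, 0.118]
ft_force: [0.4, -0.9, -0.4]
grip_width: 0.798
```

```bash
python3 chk.py sheet .038 w20.png
python3 -c "
from h import *
plan(.3925,-.2141,.2,-.0953+np.pi/2,n=12)"
```

```text
sheet [ 0.4549  0.0458 -0.3373  0.4503] rel mm [ 0.73 -0.82] dyaw deg -0.07
se [ 0.533   0.0186 -0.3338  0.5038] rel mm [83.42 -0.77] dyaw deg 0.13
t=34.2 tcp [0.4535 0.0464 0.2076] yaw -1.906 w 0.799 j7 -2.18
rows 12 row [0.026 0.894 0.004] turn -1.145 | total local [ 0.31 10.64 -1.12] -13.74
```

View pics/w20.png

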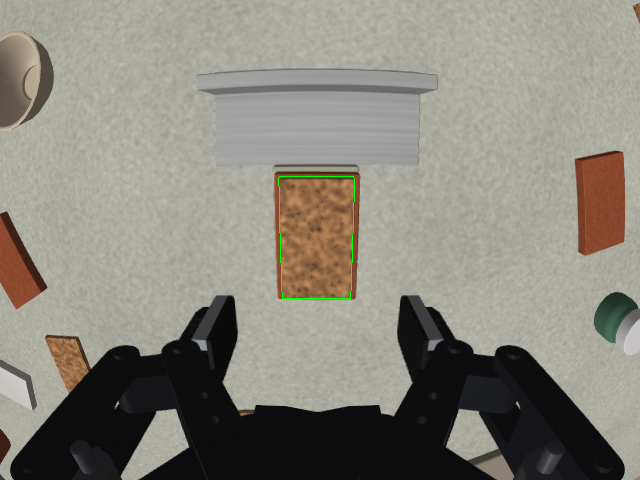

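Both consistent to sub-millimetre. Next tile, front right.

Request:
arm_command(
  moves=[
    [[0.2,0.03,0.89,0,-1.15],[0.2,0.03,0.89,0,-1.15],[0.2,0.03,0.89,0,-1.15],[0.2,0.03,0.89,0,-1.15],[0.2,0.03,0.89,0,-1.15],[0.2,0.03,0.89,0,-1.15],[0.2,0.03,0.89,0,-1.15],[0.2,0.03,0.89,0,-1.15],[0.2,0.03,0.89,0,-1.15],[0.2,0.03,0.89,0,-1.15],[0.2,0.03,0.89,0,-1.15],[0.2,0.03,0.89,0,-1.15]],
  ],
  force=50,
)

```text
clock: 35.25
position: [0.394, -0.2141, 0.1989]
ee_rot: [-0.706, 0.033, 0.707, 0.033]
ft_force: [0.7, -0.5, -0.2]
grip_width: 0.802
```

Request:
arm_command(
  moves=[
    [[0.2,0,0,0,0],[0.2,0,0,0,0],[0.2,0,0,0,0],[0.2,0,0,0,0],[0.2,0,0,0,0]],
  ],
)

```text
clock: 35.67
position: [0.3948, -0.2123, 0.1996]
ee_rot: [-0.706, 0.033, 0.706, 0.033]
ft_force: [-0.3, -0.5, -0.1]
grip_width: 0.802
```

```bash
python3 pk.py tile .3925 -.2141 .0765 w21.png
```

```text
tile [ 0.3921 -0.2128 -0.0944  0.5717] conf 0.62
t=35.8 tcp [ 0.3947 -0.2126  0.1997] yaw -1.664 w 0.800 j7 -1.31
rows 7 row [0.704 0.002 0.015] turn 0.009 | total local [4.93 0.02 0.1 ] 0.06
```

View pics/w21.png

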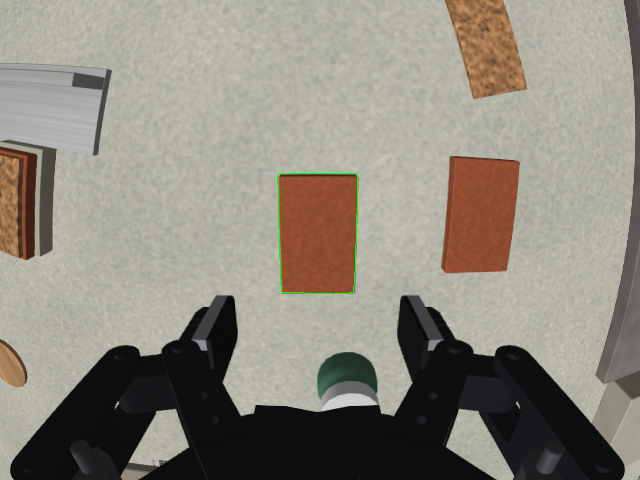

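Request:
arm_command(
  moves=[
    [[0.2,0.7,0.01,0.05,0],[0.2,0.7,0.01,0.05,0],[0.2,0.7,0,0,0],[0.2,0.7,0,0,0],[0.2,0.7,0,0,0],[0.2,0.7,0,0,0],[0.2,0.6,0,0,0],[0.2,0,0,0,0],[0.2,0,0,0,0],[0.2,0,0,0,0]],
  ],
)

```text
clock: 36.6
position: [0.3925, -0.2135, 0.0805]
ee_rot: [0.707, -0.033, -0.706, -0.033]
ft_force: [-0.4, -0.1, 0.2]
grip_width: 0.803
```

```bash
python3 -c "
from h import *
plan(.3921,-.2128,.0765,-.0944+np.pi/2,n=1)"
```

```text
t=36.6 tcp [ 0.3925 -0.2135  0.0805] yaw -1.665 w 0.803 j7 -1.44
rows 1 row [ 0.16  -0.025  0.02 ] turn 0.02 | total local [ 0.16 -0.02  0.02] 0.02
```

Request:
arm_command(
  moves=[
    [[0.2,0.15,-0.02,0.01,0],[0.2,0,0,0,0],[0.7,0,0,0,0],[0.7,0,0,0,0],[0.7,0,0,0,0],[0.7,0,0,0,0],[0.7,0,0,0,0]],
  ],
)

```text
clock: 37.18
position: [0.392, -0.2131, 0.0768]
ee_rot: [0.706, -0.034, -0.706, -0.033]
ft_force: [-3.1, 1.8, 11.8]
grip_width: 0.634
```

```bash
python3 -c "
from h import *
plan(.3921,-.2128,.0765,-.0944+np.pi/2,n=1)"
```

```text
t=37.2 tcp [ 0.392  -0.2131  0.0768] yaw -1.665 w 0.634 j7 -1.45
rows 1 row [ 0.012 -0.011 -0.002] turn 0.0 | total local [ 0.01 -0.01 -0.  ] 0.0
```

Request:
arm_command(
  moves=[
    [[0.7,-0.2,0,0,0],[0.7,-0.6,0,0,0],[0.7,-0.9,0,0,0],[0.7,-0.9,0,0,0],[0.7,-0.7,0,0,0],[0.7,-0.3,0,0,0],[0.7,0,0,0,0]],
  ],
)

```text
clock: 37.77
position: [0.3926, -0.2134, 0.1675]
ee_rot: [0.707, -0.034, -0.705, -0.033]
ft_force: [0.2, -0.3, -1.1]
grip_width: 0.63
```

```bash
python3 -c "
from h import *
plan(.4545,.0468,.165,-.336+np.pi/2,n=12)
snap('wrist','w22.png')"
```

```text
t=37.8 tcp [ 0.3926 -0.2134  0.1675] yaw -1.665 w 0.630 j7 -1.34
rows 12 row [ 0.007 -0.893 -0.025] turn 1.153 | total local [  0.08 -10.6   -1.48] 13.83
```

View pics/w22.png

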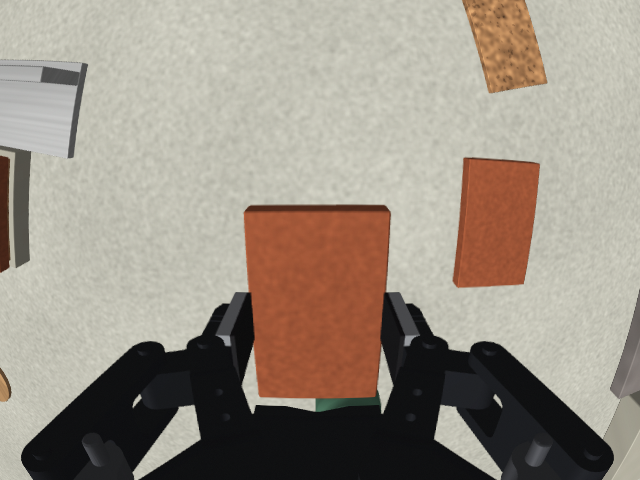

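Request:
arm_command(
  moves=[
    [[0.7,0,-0.89,-0.02,1.15],[0.7,0,-0.89,-0.02,1.15],[0.7,0,-0.89,-0.02,1.15],[0.7,0,-0.89,-0.02,1.15],[0.7,0,-0.89,-0.02,1.15],[0.7,0,-0.89,-0.02,1.15],[0.7,0,-0.89,-0.02,1.15],[0.7,0,-0.89,-0.02,1.15],[0.7,0,-0.89,-0.02,1.15],[0.7,0,-0.89,-0.02,1.15],[0.7,0,-0.89,-0.02,1.15],[0.7,0,-0.89,-0.02,1.15]],
  ],
)

```text
clock: 38.82
position: [0.4513, 0.0476, 0.1645]
ee_rot: [-0.696, 0.118, 0.698, 0.118]
ft_force: [0.6, -0.4, -1.8]
grip_width: 0.629
```

Request:
arm_command(
  moves=[
    [[0.7,0.3,0,0,0],[0.7,0.5,0,0,0],[0.7,0.4,0,0,0],[0.7,0.2,0,0,0],[0.7,0,0,0,0],[0.7,0,0,0,0],[0.7,0,0,0,0],[0.7,0,0,0,0]],
  ],
)

```text
clock: 39.48
position: [0.4521, 0.0464, 0.1313]
ee_rot: [0.698, -0.118, -0.697, -0.118]
ft_force: [0.9, -0.4, -1.2]
grip_width: 0.633
```

```bash
python3 -c "
from h import *
plan(.4545,.0464,.1215,-.336+np.pi/2,n=1)
snap('wrist','w23.png')"
```

```text
t=39.5 tcp [0.4521 0.0464 0.1313] yaw -1.907 w 0.633 j7 -2.29
rows 1 row [ 0.393 -0.033 -0.088] turn 0.015 | total local [ 0.39 -0.03 -0.09] 0.01
```

View pics/w23.png

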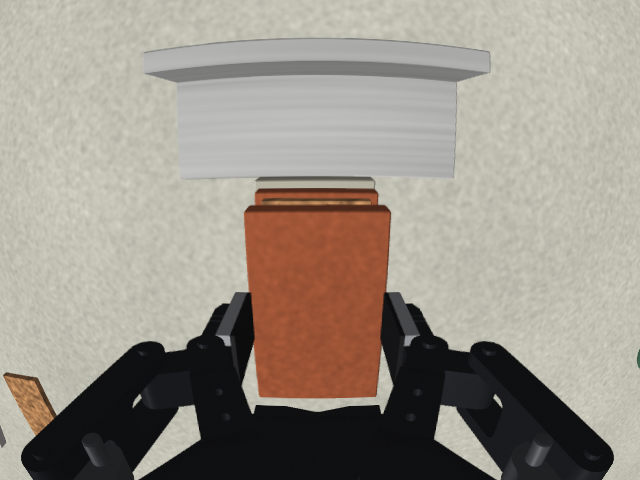

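Request:
arm_command(
  moves=[
    [[0.7,0.2,-0.03,-0.05,0],[0.7,0.19,0,-0.04,0],[0.7,0,0,0,0],[0.7,0,0,0,0],[0.7,0,0,0,0]],
  ],
)

```text
clock: 39.95
position: [0.4544, 0.0466, 0.121]
ee_rot: [0.697, -0.118, -0.697, -0.118]
ft_force: [0.9, -0.0, -0.6]
grip_width: 0.628
```

```bash
python3 -c "
from h import *
plan(.4545,.0464,.1205,-.336+np.pi/2,n=1)"
```

```text
t=40.0 tcp [0.4544 0.0466 0.121 ] yaw -1.906 w 0.628 j7 -2.31
rows 1 row [ 0.019  0.006 -0.008] turn 0.045 | total local [ 0.02  0.01 -0.01] 0.05
```

Request:
arm_command(
  moves=[
    [[0.7,0.04,0,0,0],[0.7,0,0,0,0]],
  ],
)

```text
clock: 40.12
position: [0.4544, 0.0467, 0.1208]
ee_rot: [0.697, -0.118, -0.697, -0.118]
ft_force: [-5.2, -0.8, 13.6]
grip_width: 0.631
```

Request:
arm_command(
  moves=[
    [[0.25,0,0,0,0],[0.25,0,0,0,0],[0.25,-0.2,0,0,0],[0.25,-0.6,0,0,0],[0.2,-0.9,0,0,0],[0.2,-0.9,0,0,0],[0.2,-0.9,0,0,0],[0.2,-0.2,0,0,0],[0.2,0,0,0,0],[0.2,0,0,0,0],[0.2,0,0,0,0]],
  ],
  force=40,
)

```text
clock: 41.03
position: [0.4537, 0.0464, 0.2117]
ee_rot: [-0.697, 0.118, 0.698, 0.118]
ft_force: [0.7, -1.0, -0.4]
grip_width: 0.797
```

```bash
python3 chk.py tile .044 w24.png
python3 -c "
from h import *
plan(.5328,-.3558,.2,.2116+np.pi/2,n=16)"
```

```text
tile [ 0.4541  0.0467 -0.333   0.3139] rel mm [-0.37 -0.23] dyaw deg 0.17
se [ 0.5331  0.0184 -0.3336  0.4713] rel mm [83.61 -0.9 ] dyaw deg 0.14
t=41.2 tcp [0.4538 0.0466 0.2118] yaw -1.906 w 0.799 j7 -2.18
rows 16 row [ 0.029  1.    -0.28 ] turn -1.958 | total local [ 0.46 14.16 -8.28] -31.32
```

View pics/w24.png

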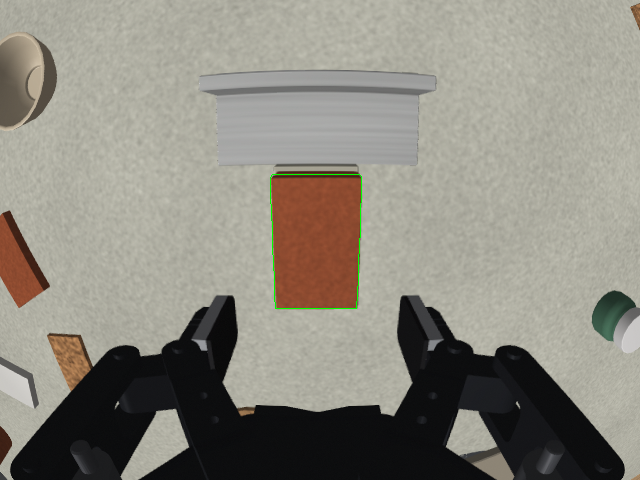

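Request:
arm_command(
  moves=[
    [[0.25,0.03,0.99,-0.28,-1.96],[0.25,0.03,0.99,-0.28,-1.96],[0.25,0.03,0.99,-0.28,-1.96],[0.25,0.03,0.99,-0.28,-1.96],[0.25,0.03,0.99,-0.28,-1.96],[0.25,0.03,0.99,-0.28,-1.96],[0.25,0.03,0.99,-0.28,-1.96],[0.25,0.03,0.99,-0.28,-1.96],[0.25,0.03,0.99,-0.28,-1.96],[0.25,0.03,0.99,-0.28,-1.96],[0.25,0.03,0.99,-0.28,-1.96],[0.25,0.03,0.99,-0.28,-1.96]],
  ],
)

```text
clock: 42.18
position: [0.4934, -0.2587, 0.2028]
ee_rot: [-0.706, -0.027, 0.707, -0.027]
ft_force: [0.2, 0.6, 0.2]
grip_width: 0.752
```

Request:
arm_command(
  moves=[
    [[0.25,0.03,0.99,-0.28,-1.96],[0.25,0.03,0.99,-0.28,-1.96],[0.25,0.03,0.99,-0.28,-1.96],[0.25,0.03,0.99,-0.28,-1.96],[0.25,0,0,0,0],[0.25,0,0,0,0],[0.25,0,0,0,0],[0.25,0,0,0,0],[0.25,0,0,0,0]],
  ],
)

```text
clock: 42.93
position: [0.5338, -0.351, 0.2008]
ee_rot: [-0.703, -0.075, 0.703, -0.075]
ft_force: [-0.2, -0.0, -0.1]
grip_width: 0.755
```

```bash
python3 pk.py sheet .5328 -.3558 .0735 w25.png
```

```text
Traceback (most recent call last):
  File "pk.py", line 7, in <module>
    f=fit(c,r['mask'],kind,0); print(kind,np.round(f,4),'conf',round(r['confidence'],2))
            ~^^^^^^^^
TypeError: 'NoneType' object is not subscriptable
```

Missed by the network; try again.

```bash
sed -i "s/^rs=manip.regions_of(kind+'1','wrist'); r=near.*/rs=[q for k in ('1','2','3') for q in manip.regions_of(kind+k,'wrist')]; r=near(rs,c,(x,y)); print(len(rs))\nif r is None: cv2.imwrite('pics\/'+out,vis); raise SystemExit('none')/" pk.py; python3 pk.py sheet .5328 -.3558 .0735 w25.png
```

```text
3
sheet [ 0.532  -0.3541  0.1824  0.4687] conf 0.61
t=43.2 tcp [ 0.5337 -0.3519  0.2009] yaw -1.359 w 0.749 j7 -1.06
rows 8 row [0.637 0.009 0.011] turn 0.214 | total local [5.09 0.07 0.08] 1.71
```

View pics/w25.png

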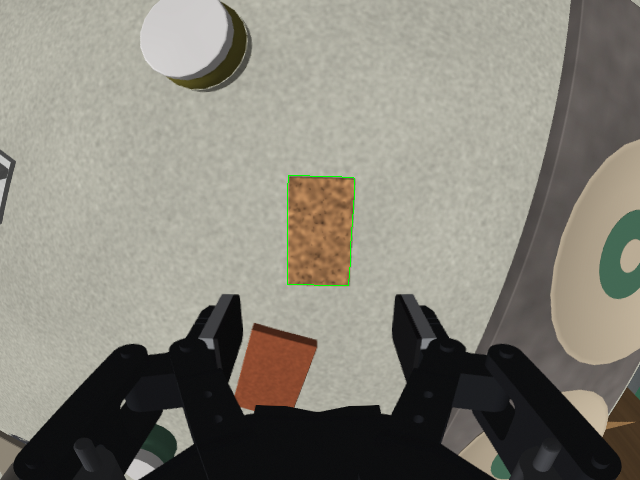

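Request:
arm_command(
  moves=[
    [[0.3,0.64,0.04,0.04,0.9],[0.3,0.64,0.03,0.04,0.8],[0.3,0.64,0,0,0],[0.3,0.64,0,0,0],[0.3,0.64,0,0,0],[0.34,0.64,0,0,0],[0.34,0.64,0,0,0],[0.34,0.45,0,0,0],[0.34,0,0,0,0],[0.34,0,0,0,0],[0.34,0,0,0,0],[0.34,0,0,0,0]],
  ],
)

```text
clock: 44.23
position: [0.5328, -0.3544, 0.0787]
ee_rot: [0.705, 0.064, -0.704, 0.065]
ft_force: [0.4, -0.1, 0.1]
grip_width: 0.659
```

```bash
python3 -c "
from h import *
plan(.5320,-.3541,.0732,.1824+np.pi/2,n=1)
snap('wrist','w26.png')"
```

```text
t=44.2 tcp [ 0.5328 -0.3544  0.0787] yaw -1.388 w 0.659 j7 -1.14
rows 1 row [ 0.22  -0.019  0.028] turn -0.002 | total local [ 0.22 -0.02  0.03] -0.0
```

View pics/w26.png

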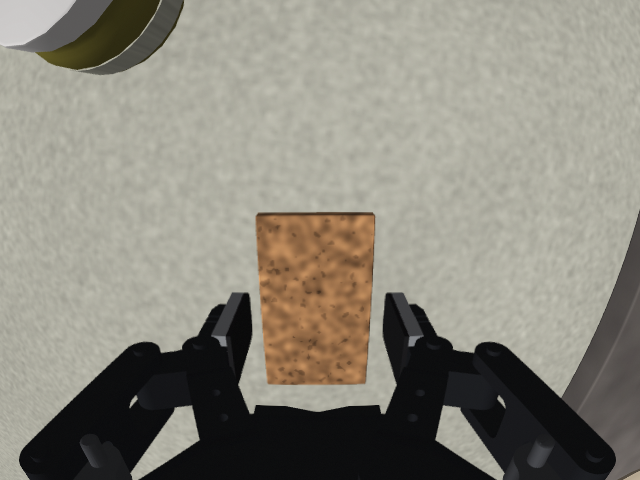

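Request:
arm_command(
  moves=[
    [[0.34,0.21,-0.02,0.02,0],[0.34,0,0,0,0],[0.34,0,0,0,0],[0.6,0,0,0,0],[0.6,0,0,0,0],[0.6,0,0,0,0],[0.6,0,0,0,0],[0.6,0,0,0,0]],
  ],
)

```text
clock: 44.95
position: [0.5318, -0.3538, 0.0725]
ee_rot: [0.704, 0.064, -0.704, 0.065]
ft_force: [-0.1, 0.6, 4.3]
grip_width: 0.539
```

Request:
arm_command(
  moves=[
    [[0.6,-0.2,0,0,0],[0.6,-0.6,0,0,0],[0.6,-0.9,0,0,0],[0.6,-0.9,0,0,0],[0.6,-0.9,0,0,0],[0.6,-0.5,0,0,0],[0.6,0,0,0,0],[0.6,0,0,0,0]],
  ],
)

```text
clock: 45.62
position: [0.5317, -0.3539, 0.1728]
ee_rot: [0.704, 0.064, -0.704, 0.065]
ft_force: [-0.3, 0.6, -0.3]
grip_width: 0.541
```

```bash
python3 -c "
from h import *
plan(.4545,.0465,.175,-.336+np.pi/2,n=17)
snap('wrist','w27.png')"
```

```text
t=45.6 tcp [ 0.5317 -0.3539  0.1728] yaw -1.389 w 0.541 j7 -1.09
rows 17 row [-0.006 -0.94   0.242] turn 1.747 | total local [ -0.11 -16.31   0.13] 29.7
```

View pics/w27.png

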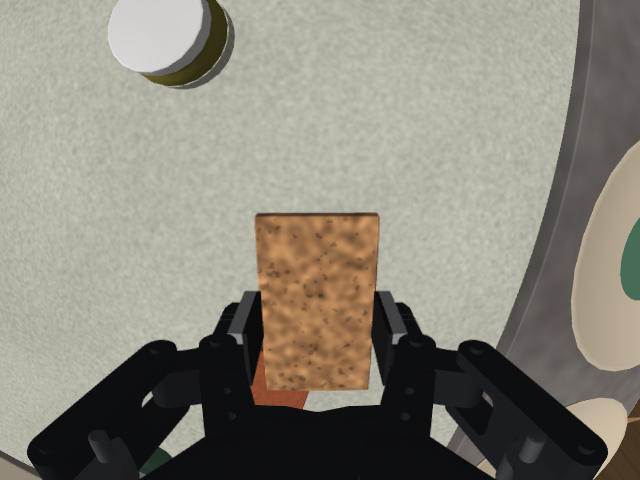

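Request:
arm_command(
  moves=[
    [[0.6,0,-0.94,0.24,1.75],[0.6,0,-0.94,0.24,1.75],[0.6,0,-0.94,0.24,1.75],[0.6,0,-0.94,0.24,1.75],[0.6,0,-0.94,0.24,1.75],[0.6,0,-0.94,0.24,1.75],[0.6,0,-0.94,0.24,1.75],[0.6,0,-0.94,0.24,1.75],[0.6,0,-0.94,0.24,1.75],[0.6,0,-0.94,0.24,1.75],[0.6,0,-0.94,0.24,1.75],[0.6,0,-0.94,0.24,1.75]],
  ],
)

```text
clock: 46.67
position: [0.4547, -0.0733, 0.171]
ee_rot: [-0.703, 0.066, 0.705, 0.066]
ft_force: [0.7, 0.4, -0.4]
grip_width: 0.541
```

Request:
arm_command(
  moves=[
    [[0.6,0,-0.94,0.24,1.75],[0.6,0,-0.94,0.24,1.75],[0.6,0,-0.94,0.24,1.75],[0.6,0,-0.94,0.24,1.75],[0.6,0,-0.94,0.24,1.75],[0.6,0,0,0,0],[0.6,0.4,0,0,0],[0.6,0.5,0,0,0],[0.6,0.3,0,0,0],[0.6,0,0,0,0],[0.6,0,0,0,0],[0.6,0,0,0,0]],
  ],
)

```text
clock: 47.67
position: [0.4554, 0.0465, 0.142]
ee_rot: [-0.697, 0.119, 0.697, 0.119]
ft_force: [0.4, 0.7, -0.0]
grip_width: 0.542
```

```bash
python3 -c "
from h import *
plan(.4545,.0465,.1295,-.336+np.pi/2,n=1)
snap('wrist','w28.png')"
```

```text
t=47.7 tcp [0.4554 0.0465 0.142 ] yaw -1.908 w 0.542 j7 -2.27
rows 1 row [0.502 0.01  0.033] turn -0.083 | total local [0.5  0.01 0.03] -0.08
```

View pics/w28.png

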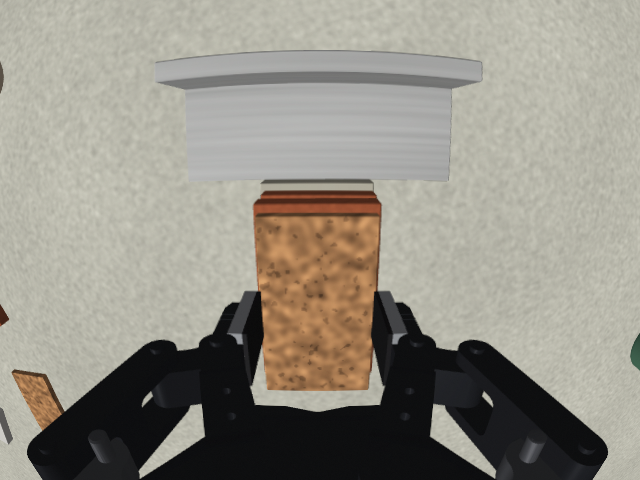

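Request:
arm_command(
  moves=[
    [[0.6,0.25,0.01,0.02,0],[0.6,0.25,0,0.01,0],[0.6,0,0,0,0],[0.6,0,0,0,0],[0.6,0,0,0,0]],
  ],
)

```text
clock: 48.13
position: [0.4545, 0.0469, 0.1296]
ee_rot: [-0.697, 0.119, 0.697, 0.118]
ft_force: [-0.2, 0.6, -1.0]
grip_width: 0.542
```

Request:
arm_command(
  moves=[
    [[0.6,0.04,0,0,0],[0.6,0,0,0,0]],
  ],
)

```text
clock: 48.3
position: [0.4545, 0.0468, 0.1286]
ee_rot: [0.697, -0.119, -0.697, -0.118]
ft_force: [-0.0, -0.5, -0.5]
grip_width: 0.542
```

Request:
arm_command(
  moves=[
    [[0.6,0.03,0,0,0],[0.6,0,0,0,0]],
  ],
)

```text
clock: 48.47
position: [0.4546, 0.0469, 0.1284]
ee_rot: [-0.697, 0.119, 0.697, 0.118]
ft_force: [-3.3, -0.4, 8.6]
grip_width: 0.54
```

Request:
arm_command(
  moves=[
    [[0.34,0,0,0,0],[0.34,0,0,0,0],[0.34,-0.2,0,0,0],[0.25,-0.6,0,0,0],[0.2,-0.9,0,0,0],[0.2,-0.9,0,0,0],[0.2,-0.7,0,0,0],[0.2,0,0,0,0],[0.2,0,0,0,0],[0.2,0,0,0,0]],
  ],
  force=50,
)

```text
clock: 49.3
position: [0.4543, 0.0467, 0.21]
ee_rot: [-0.697, 0.119, 0.697, 0.118]
ft_force: [0.4, -0.7, -0.9]
grip_width: 0.801
```

```bash
python3 chk.py sheet .056 w29.png
python3 -c "
from h import *
plan(.3966,-.3416,.2,-.0896+np.pi/2,n=17)"
```

```text
sheet [ 0.4551  0.0466 -0.3309  0.3754] rel mm [ 0.59 -0.01] dyaw deg 0.29
se [ 0.533   0.0186 -0.331   0.6719] rel mm [83.41 -0.73] dyaw deg 0.29
t=49.5 tcp [0.4541 0.0468 0.2096] yaw -1.907 w 0.802 j7 -2.18
rows 17 row [ 0.023  0.924 -0.068] turn -0.833 | total local [ 0.38 15.42 -2.96] -14.16
```

View pics/w29.png

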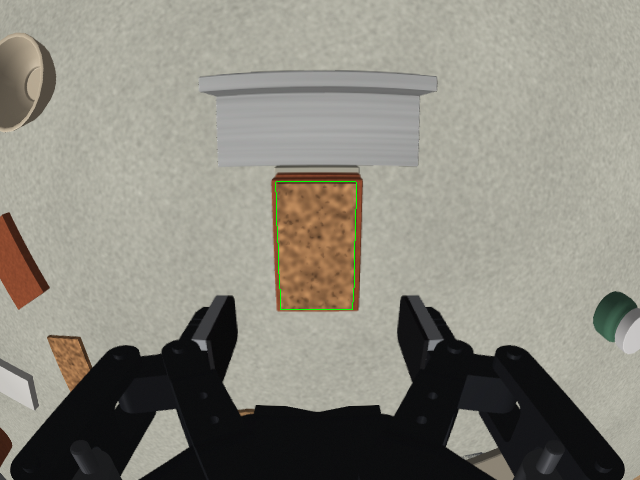

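Good. Third tile, far right.

Request:
arm_command(
  moves=[
    [[0.2,0.02,0.92,-0.07,-0.83],[0.2,0.02,0.92,-0.07,-0.83],[0.2,0.02,0.92,-0.07,-0.83],[0.2,0.02,0.92,-0.07,-0.83],[0.2,0.02,0.92,-0.07,-0.83],[0.2,0.02,0.92,-0.07,-0.83],[0.2,0.02,0.92,-0.07,-0.83],[0.2,0.02,0.92,-0.07,-0.83],[0.2,0.02,0.92,-0.07,-0.83],[0.2,0.02,0.92,-0.07,-0.83],[0.2,0.02,0.92,-0.07,-0.83],[0.2,0.02,0.92,-0.07,-0.83]],
  ],
)

```text
clock: 50.45
position: [0.4042, -0.226, 0.2037]
ee_rot: [-0.704, 0.057, 0.705, 0.057]
ft_force: [0.7, -0.3, 1.2]
grip_width: 0.801
```

Request:
arm_command(
  moves=[
    [[0.2,0.02,0.92,-0.07,-0.83],[0.2,0.02,0.92,-0.07,-0.83],[0.2,0.02,0.92,-0.07,-0.83],[0.2,0.02,0.92,-0.07,-0.83],[0.2,0.02,0.92,-0.07,-0.83],[0.2,0,0,0,0],[0.2,0,0,0,0],[0.2,0,0,0,0],[0.2,0,0,0,0],[0.2,0,0,0,0]],
  ],
)

```text
clock: 51.28
position: [0.3983, -0.3393, 0.2019]
ee_rot: [-0.706, 0.031, 0.706, 0.032]
ft_force: [-0.3, 0.4, 0.8]
grip_width: 0.805
```

```bash
python3 pk.py tile .3966 -.3416 .0765 w30.png
```

```text
3
tile [ 0.3957 -0.3405 -0.0865  0.4172] conf 0.85
t=51.5 tcp [ 0.3982 -0.3399  0.202 ] yaw -1.661 w 0.798 j7 -1.14
rows 8 row [0.628 0.004 0.012] turn -0.024 | total local [5.02 0.03 0.1 ] -0.19
```

View pics/w30.png

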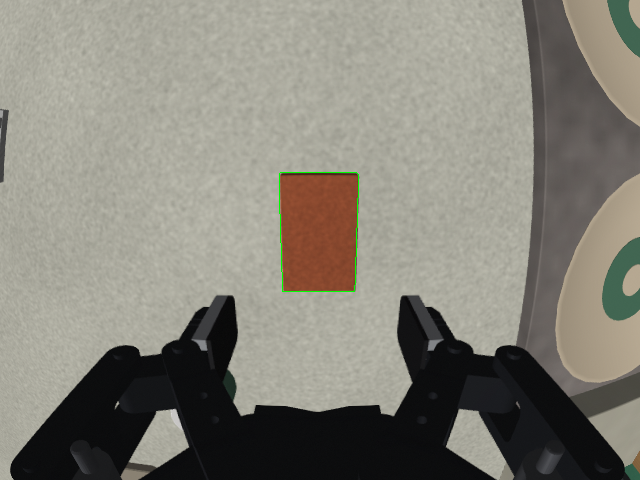

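Request:
arm_command(
  moves=[
    [[0.2,0.7,0.02,0.05,0],[0.2,0.7,0.01,0.05,0],[0.2,0.7,0,0,0],[0.2,0.7,0,0,0],[0.2,0.7,0,0,0],[0.2,0.7,0,0,0],[0.2,0.7,0,0,0],[0.2,0,0,0,0],[0.2,0,0,0,0],[0.2,0,0,0,0]],
  ],
)

```text
clock: 52.32
position: [0.396, -0.341, 0.0804]
ee_rot: [0.707, -0.032, -0.706, -0.032]
ft_force: [0.8, 0.0, -0.1]
grip_width: 0.796
```

```bash
python3 -c "
from h import *
plan(.3957,-.3405,.0765,-.0865+np.pi/2,n=1)"
```

```text
t=52.3 tcp [ 0.396  -0.341   0.0804] yaw -1.661 w 0.796 j7 -1.22
rows 1 row [ 0.157 -0.018  0.013] turn -0.226 | total local [ 0.16 -0.02  0.01] -0.23
```

Request:
arm_command(
  moves=[
    [[0.2,0.15,-0.02,0.01,-0.2],[0.2,0,0,0,0],[0.7,0,0,0,0],[0.7,0,0,0,0],[0.7,0,0,0,0],[0.7,0,0,0,0],[0.7,0,0,0,0]],
  ],
)

```text
clock: 52.9
position: [0.3955, -0.3404, 0.0767]
ee_rot: [0.707, -0.031, -0.706, -0.031]
ft_force: [-2.9, 2.8, 8.8]
grip_width: 0.632
```

Request:
arm_command(
  moves=[
    [[0.7,-0.2,0,0,0],[0.7,-0.6,0,0,0],[0.7,-0.9,0,0,0],[0.7,-0.9,0,0,0],[0.7,-0.9,0,0,0],[0.7,-0.7,0,0,0],[0.7,0,0,0,0]],
  ],
)

```text
clock: 53.48
position: [0.3967, -0.3411, 0.1847]
ee_rot: [0.708, -0.032, -0.705, -0.029]
ft_force: [0.3, -0.3, -1.1]
grip_width: 0.631
```

```bash
python3 -c "
from h import *
plan(.4545,.0466,.185,-.336+np.pi/2,n=17)
snap('wrist','w31.png')"
```

```text
t=53.5 tcp [ 0.3967 -0.3411  0.1847] yaw -1.658 w 0.631 j7 -1.14
rows 17 row [-0.004 -0.923  0.052] turn 0.839 | total local [ -0.07 -15.65  -0.96] 14.27
```

View pics/w31.png

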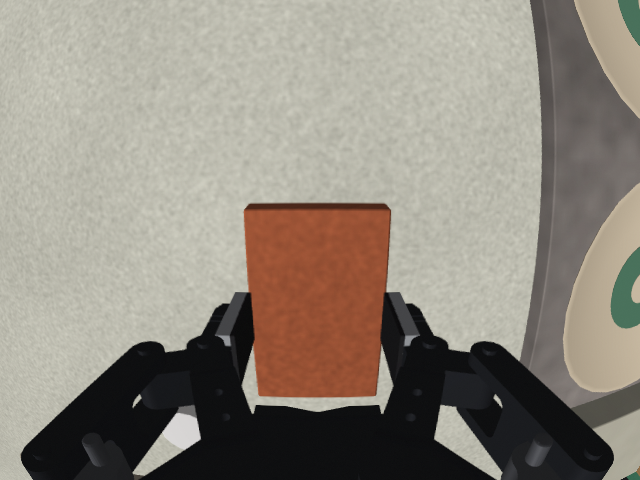

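Request:
arm_command(
  moves=[
    [[0.7,0,-0.92,0.05,0.84],[0.7,0,-0.92,0.05,0.84],[0.7,0,-0.92,0.05,0.84],[0.7,0,-0.92,0.05,0.84],[0.7,0,-0.92,0.05,0.84],[0.7,0,-0.92,0.05,0.84],[0.7,0,-0.92,0.05,0.84],[0.7,0,-0.92,0.05,0.84],[0.7,0,-0.92,0.05,0.84],[0.7,0,-0.92,0.05,0.84],[0.7,0,-0.92,0.05,0.84],[0.7,0,-0.92,0.05,0.84]],
  ],
)

```text
clock: 54.53
position: [0.4259, -0.0648, 0.1797]
ee_rot: [-0.7, 0.093, 0.701, 0.093]
ft_force: [0.4, 0.1, -1.1]
grip_width: 0.629
```

Request:
arm_command(
  moves=[
    [[0.7,0,-0.92,0.05,0.84],[0.7,0,-0.92,0.05,0.84],[0.7,0,-0.92,0.05,0.84],[0.7,0,-0.92,0.05,0.84],[0.7,0,-0.92,0.05,0.84],[0.7,0,0,0,0],[0.7,0.4,0,0,0],[0.7,0.5,0,0,0],[0.7,0.4,0,0,0],[0.7,0,0,0,0],[0.7,0,0,0,0],[0.7,0,0,0,0]],
  ],
)

```text
clock: 55.53
position: [0.4537, 0.0456, 0.1482]
ee_rot: [-0.697, 0.118, 0.697, 0.119]
ft_force: [-1.7, -0.3, -1.5]
grip_width: 0.635
```

```bash
python3 -c "
from h import *
plan(.4545,.0466,.1397,-.336+np.pi/2,n=1)
snap('wrist','w32.png')"
```

```text
t=55.5 tcp [0.4537 0.0456 0.1482] yaw -1.908 w 0.635 j7 -2.25
rows 1 row [ 0.339 -0.047 -0.019] turn -0.044 | total local [ 0.34 -0.05 -0.02] -0.04
```

View pics/w32.png

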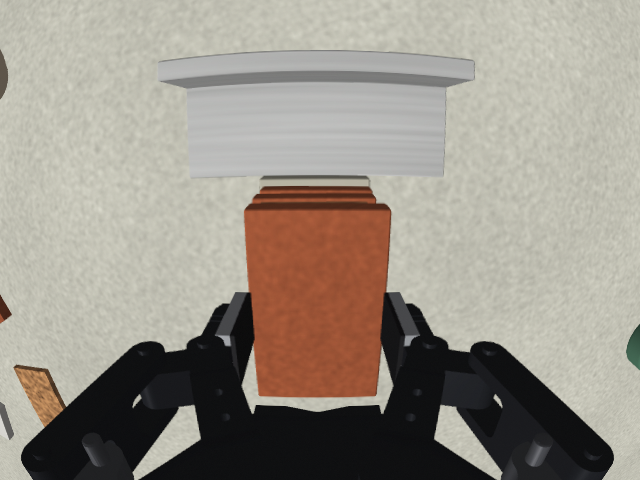

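Request:
arm_command(
  moves=[
    [[0.7,0.17,-0.03,-0.01,0],[0.7,0.16,-0.02,-0.01,0],[0.7,0,0,0,0],[0.7,0,0,0,0],[0.7,0,0,0,0]],
  ],
)

```text
clock: 56.0
position: [0.4545, 0.0471, 0.1399]
ee_rot: [-0.697, 0.118, 0.697, 0.118]
ft_force: [0.5, 0.0, -1.3]
grip_width: 0.63
```

Request:
arm_command(
  moves=[
    [[0.7,0.04,0,0,0],[0.7,0,0,0,0]],
  ],
)

```text
clock: 56.17
position: [0.4546, 0.0469, 0.1389]
ee_rot: [0.697, -0.118, -0.697, -0.118]
ft_force: [0.5, -0.2, -0.7]
grip_width: 0.631
```

Request:
arm_command(
  moves=[
    [[0.7,0.03,0,0,0],[0.7,0,0,0,0]],
  ],
)

```text
clock: 56.33
position: [0.4546, 0.047, 0.1387]
ee_rot: [0.697, -0.119, -0.697, -0.118]
ft_force: [-3.8, -0.4, 7.9]
grip_width: 0.632
```

Request:
arm_command(
  moves=[
    [[0.25,0,0,0,0],[0.25,0,0,0,0],[0.25,-0.2,0,0,0],[0.25,-0.6,0,0,0],[0.2,-0.9,0,0,0],[0.2,-0.9,0,0,0],[0.2,-0.5,0,0,0],[0.2,0,0,0,0],[0.2,0,0,0,0],[0.2,0,0,0,0]],
  ],
  force=40,
)

```text
clock: 57.17
position: [0.4542, 0.0468, 0.2151]
ee_rot: [-0.697, 0.119, 0.697, 0.118]
ft_force: [-0.2, -0.0, -0.7]
grip_width: 0.797
```

```bash
python3 chk.py tile .062 w33.png
python3 - <<'E'
from h import *
o,R=tool(); print(o['position'],yawnow(R),o['joint_pos'])
# flipped plan: force total turn -185
N=27; th=-np.degrees((-.2435+np.pi/2)-yawnow(R)); print(th)
while th>0: th-=360
dp=np.array([.3909,.3508,.2])-o['position']; a=np.radians(th/N); M=np.zeros((3,3))
for k in range(N):
    c,s=np.cos(a*k),np.sin(a*k); M+=np.array([[1,0,0],[0,c,-s],[0,s,c]])
print(N,th,th/N,(np.linalg.solve(M,R.T@dp)/.025).round(3), (R.T@dp/.025).round(2))
E
```

```text
tile [ 0.4552  0.0468 -0.3326  0.2608] rel mm [0.65 0.25] dyaw deg 0.19
se [ 0.533   0.0187 -0.3323  0.4364] rel mm [83.34 -0.69] dyaw deg 0.21
[0.45412953 0.04694198 0.2148755 ] -1.9070077420282567 [ 0.61583239  0.10320078 -0.84413774  1.96281003  0.08540238  1.11286097
 -2.17059569]
-185.31197280555642
27 -185.31197280555642 -6.863406400205793 [ 0.022 -0.392 -0.632] [  0.6  -10.64   6.4 ]
```

View pics/w33.png

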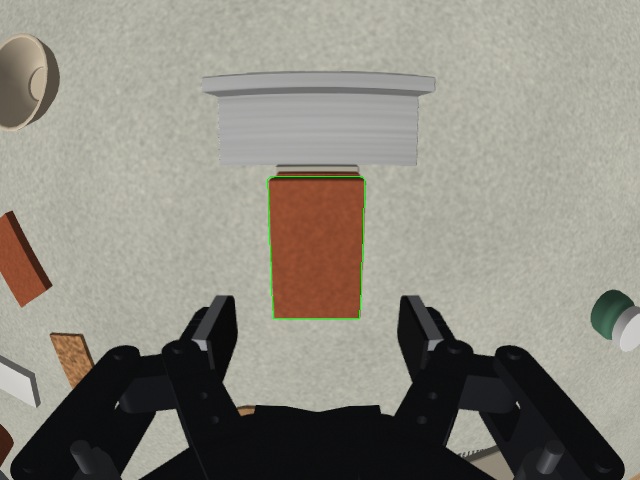

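Request:
arm_command(
  moves=[
    [[0.25,0.02,-0.39,-0.63,-6.86],[0.25,0.02,-0.39,-0.63,-6.86],[0.25,0.02,-0.39,-0.63,-6.86],[0.25,0.02,-0.39,-0.63,-6.86],[0.25,0.02,-0.39,-0.63,-6.86],[0.25,0.02,-0.39,-0.63,-6.86],[0.25,0.02,-0.39,-0.63,-6.86],[0.25,0.02,-0.39,-0.63,-6.86],[0.25,0.02,-0.39,-0.63,-6.86],[0.25,0.02,-0.39,-0.63,-6.86],[0.25,0.02,-0.39,-0.63,-6.86],[0.25,0.02,-0.39,-0.63,-6.86]],
  ],
)

```text
clock: 58.32
position: [0.5852, 0.2042, 0.2086]
ee_rot: [-0.601, -0.372, 0.602, -0.371]
ft_force: [0.2, -0.1, -1.0]
grip_width: 0.747
```

Request:
arm_command(
  moves=[
    [[0.25,0.02,-0.39,-0.63,-6.86],[0.25,0.02,-0.39,-0.63,-6.86],[0.25,0.02,-0.39,-0.63,-6.86],[0.25,0.02,-0.39,-0.63,-6.86],[0.25,0.02,-0.39,-0.63,-6.86],[0.25,0.02,-0.39,-0.63,-6.86],[0.25,0.02,-0.39,-0.63,-6.86],[0.25,0.02,-0.39,-0.63,-6.86],[0.25,0.02,-0.39,-0.63,-6.86],[0.25,0.02,-0.39,-0.63,-6.86],[0.25,0.02,-0.39,-0.63,-6.86],[0.25,0.02,-0.39,-0.63,-6.86]],
  ],
)

```text
clock: 59.32
position: [0.446, 0.3543, 0.2029]
ee_rot: [0.208, 0.676, -0.208, 0.675]
ft_force: [0.0, 0.8, 0.2]
grip_width: 0.748
```

Request:
arm_command(
  moves=[
    [[0.25,0.02,-0.39,-0.63,-6.86],[0.25,0.02,-0.39,-0.63,-6.86],[0.25,0.02,-0.39,-0.63,-6.86],[0.25,0,0,0,0],[0.25,0,0,0,0],[0.25,0,0,0,0],[0.25,0,0,0,0],[0.25,0,0,0,0]],
  ],
)

```text
clock: 59.98
position: [0.3926, 0.3499, 0.202]
ee_rot: [0.087, 0.702, -0.087, 0.702]
ft_force: [-0.3, -0.3, -0.8]
grip_width: 0.75
```

```bash
python3 pk.py sheet .3909 .3508 .0732 w34.png
```

```text
3
sheet [ 0.3916  0.3516 -0.2553  0.2324] conf 0.63
t=60.2 tcp [0.3922 0.3499 0.2021] yaw 1.325 w 0.748 j7 0.02
rows 8 row [ 0.645  0.007 -0.005] turn 0.068 | total local [ 5.16  0.06 -0.04] 0.55
```

View pics/w34.png

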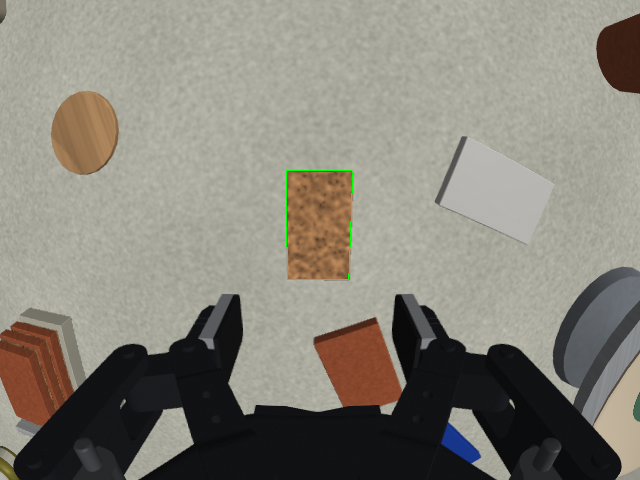

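Request:
arm_command(
  moves=[
    [[0.3,0.64,0.03,-0.02,0.5],[0.3,0.64,0.03,-0.02,0],[0.3,0.64,0,0,0],[0.3,0.64,0,0,0],[0.3,0.64,0,0,0],[0.34,0.64,0,0,0],[0.34,0.64,0,0,0],[0.34,0.5,0,0,0],[0.34,0,0,0,0],[0.34,0,0,0,0],[0.34,0,0,0,0],[0.34,0,0,0,0]],
  ],
)

```text
clock: 61.18
position: [0.3917, 0.352, 0.0785]
ee_rot: [0.09, 0.701, -0.089, 0.702]
ft_force: [-0.2, 0.1, 0.1]
grip_width: 0.662
```

```bash
python3 -c "
from h import *
plan(.3916,.3516,.0732,-.2553+np.pi/2,n=1)
snap('wrist','w35.png')"
```

```text
t=61.2 tcp [0.3917 0.352  0.0785] yaw 1.317 w 0.662 j7 -0.09
rows 1 row [ 0.21  -0.017 -0.   ] turn 0.078 | total local [ 0.21 -0.02 -0.  ] 0.08
```

View pics/w35.png

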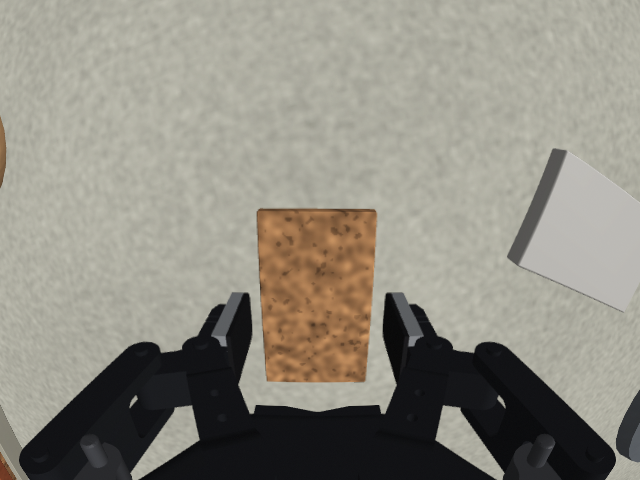

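Request:
arm_command(
  moves=[
    [[0.34,0.2,-0.01,0,0],[0.34,0,0,0,0],[0.34,0,0,0,0],[0.6,0,0,0,0],[0.6,0,0,0,0],[0.6,0,0,0,0],[0.6,0,0,0,0],[0.6,0,0,0,0]],
  ],
)

```text
clock: 61.9
position: [0.3913, 0.3514, 0.073]
ee_rot: [0.089, 0.701, -0.09, 0.702]
ft_force: [-0.9, -2.3, 5.1]
grip_width: 0.539
```

Request:
arm_command(
  moves=[
    [[0.6,-0.2,0,0,0],[0.6,-0.6,0,0,0],[0.6,-0.9,0,0,0],[0.6,-0.9,0,0,0],[0.6,-0.9,0,0,0],[0.6,-0.9,0,0,0],[0.6,-0.4,0,0,0],[0.6,0,0,0,0],[0.6,0,0,0,0]],
  ],
)

```text
clock: 62.65
position: [0.3915, 0.3512, 0.1927]
ee_rot: [0.09, 0.701, -0.09, 0.702]
ft_force: [-0.2, -0.4, -1.1]
grip_width: 0.539
```

```bash
python3 -c "
from h import *
plan(.4545,.0466,.195,-.336+np.pi/2,n=13)
snap('wrist','w36.png')"
```

```text
t=62.6 tcp [0.3915 0.3512 0.1927] yaw 1.317 w 0.539 j7 0.01
rows 13 row [-0.007 -0.842  0.456] turn 0.36 | total local [ -0.09 -11.16   5.5 ] 4.69
```

View pics/w36.png

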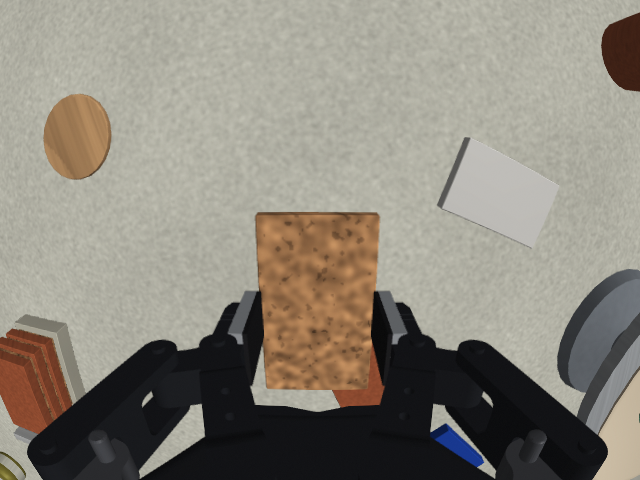

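Request:
arm_command(
  moves=[
    [[0.6,0,-0.84,0.46,0.36],[0.6,0,-0.84,0.46,0.36],[0.6,0,-0.84,0.46,0.36],[0.6,0,-0.84,0.46,0.36],[0.6,0,-0.84,0.46,0.36],[0.6,0,-0.84,0.46,0.36],[0.6,0,-0.84,0.46,0.36],[0.6,0,-0.84,0.46,0.36],[0.6,0,-0.84,0.46,0.36],[0.6,0,-0.84,0.46,0.36],[0.6,0,-0.84,0.46,0.36],[0.6,0,-0.84,0.46,0.36]],
  ],
)

```text
clock: 63.7
position: [0.4514, 0.069, 0.1916]
ee_rot: [0.116, 0.698, -0.116, 0.697]
ft_force: [0.5, 0.2, -0.3]
grip_width: 0.537
```

Request:
arm_command(
  moves=[
    [[0.6,0,-0.84,0.46,0.36],[0.6,0,0,0,0],[0.6,0.4,0,0,0],[0.6,0.5,0,0,0],[0.6,0.4,0,0,0],[0.6,0,0,0,0],[0.6,0,0,0,0],[0.6,0,0,0,0]],
  ],
)

```text
clock: 64.37
position: [0.4559, 0.0477, 0.1602]
ee_rot: [0.118, 0.697, -0.118, 0.697]
ft_force: [0.6, -1.1, -0.1]
grip_width: 0.54
```

```bash
python3 -c "
from h import *
plan(.4545,.0466,.148,-.336+np.pi/2,n=1)
snap('wrist','w37.png')"
```

```text
t=64.4 tcp [0.4559 0.0477 0.1602] yaw 1.237 w 0.540 j7 0.65
rows 1 row [ 0.489 -0.061 -0.039] turn 0.106 | total local [ 0.49 -0.06 -0.04] 0.11
```

View pics/w37.png

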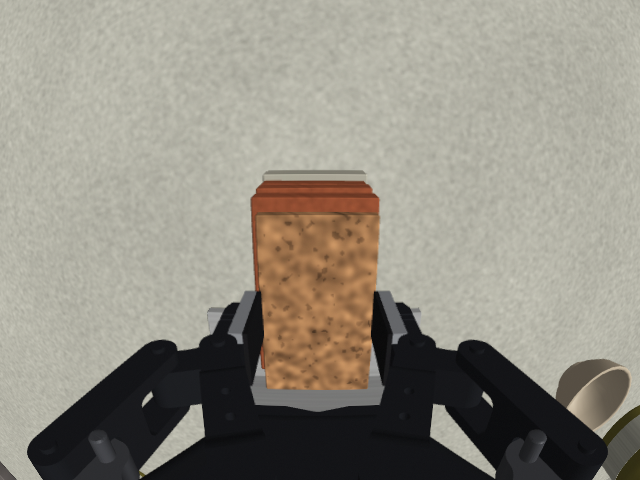

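Request:
arm_command(
  moves=[
    [[0.6,0.24,-0.03,-0.02,0.1],[0.6,0.24,-0.03,-0.02,0],[0.6,0,0,0,0],[0.6,0,0,0,0],[0.6,0,0,0,0]],
  ],
)

```text
clock: 64.83
position: [0.4545, 0.0458, 0.1481]
ee_rot: [0.119, 0.697, -0.119, 0.697]
ft_force: [-1.5, -0.2, 0.1]
grip_width: 0.542
```

```bash
python3 -c "
from h import *
plan(.4547,.0466,.147,-.336+np.pi/2,n=1)
snap('wrist','w38.png')"
```

```text
t=64.8 tcp [0.4545 0.0458 0.1481] yaw 1.233 w 0.542 j7 0.63
rows 1 row [ 0.044  0.031 -0.002] turn -0.074 | total local [ 0.04  0.03 -0.  ] -0.07
```

View pics/w38.png

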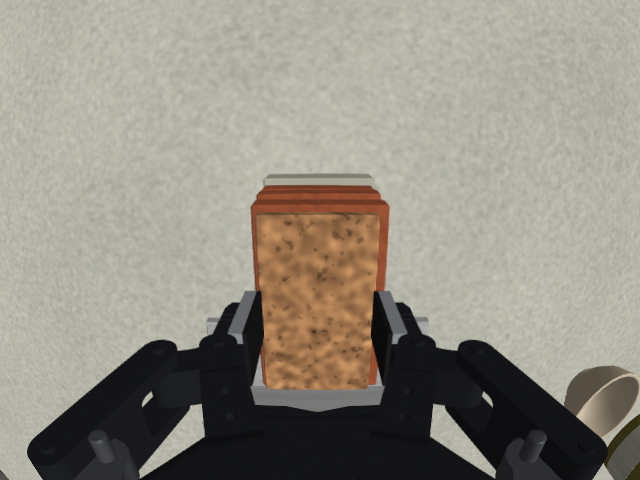

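Request:
arm_command(
  moves=[
    [[0.6,0.03,0.03,0,0],[0.6,0,0,0,0],[0.6,0.03,0,0,0],[0.6,0,0,0,0]],
  ],
)

```text
clock: 65.22
position: [0.4549, 0.0467, 0.147]
ee_rot: [0.119, 0.697, -0.119, 0.697]
ft_force: [-2.2, -0.1, 5.9]
grip_width: 0.542
```

Request:
arm_command(
  moves=[
    [[0.6,0.03,0,0,0],[0.6,0,0,0,0]],
  ],
)

```text
clock: 65.38
position: [0.455, 0.0468, 0.1469]
ee_rot: [0.118, 0.697, -0.119, 0.697]
ft_force: [-7.7, -2.0, 18.1]
grip_width: 0.541
```

Request:
arm_command(
  moves=[
    [[0.34,-0.03,0,0,0],[0.34,0,0,0,0],[0.34,-0.2,0,0,0],[0.25,-0.6,0,0,0],[0.2,-0.9,0,0,0],[0.2,-0.9,0,0,0],[0.2,-0.4,0,0,0],[0.2,0,0,0,0],[0.2,0,0,0,0],[0.2,0,0,0,0]],
  ],
  force=50,
)

```text
clock: 66.22
position: [0.4544, 0.0463, 0.221]
ee_rot: [0.119, 0.697, -0.119, 0.697]
ft_force: [-0.1, 0.4, -0.6]
grip_width: 0.806
```

```bash
python3 chk.py sheet .074 w39.png
python3 -c "
from h import *
plan(.5267,.3552,.2,.1275+np.pi/2,n=14)"
```

```text
sheet [ 0.4551  0.0468 -0.3358  0.2996] rel mm [0.61 0.18] dyaw deg 0.01
se [ 0.5331  0.0185 -0.3298  1.5198] rel mm [83.52 -0.83] dyaw deg 0.36
t=66.4 tcp [0.4544 0.0466 0.2209] yaw 1.234 w 0.802 j7 0.78
rows 14 row [0.06  0.908 0.099] turn -1.901 | total local [ 0.84 12.61 -1.35] -26.62
```

View pics/w39.png

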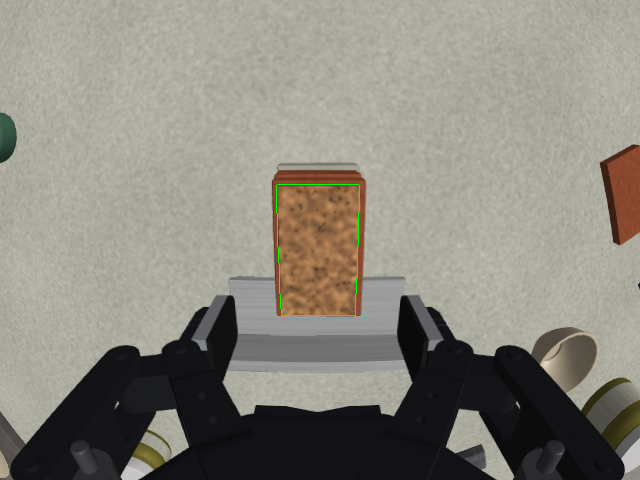

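Request:
arm_command(
  moves=[
    [[0.2,0.06,0.91,0.1,-1.9],[0.2,0.06,0.91,0.1,-1.9],[0.2,0.06,0.91,0.1,-1.9],[0.2,0.06,0.91,0.1,-1.9],[0.2,0.06,0.91,0.1,-1.9],[0.2,0.06,0.91,0.1,-1.9],[0.2,0.06,0.91,0.1,-1.9],[0.2,0.06,0.91,0.1,-1.9],[0.2,0.06,0.91,0.1,-1.9],[0.2,0.06,0.91,0.1,-1.9],[0.2,0.06,0.91,0.1,-1.9],[0.2,0.06,0.91,0.1,-1.9]],
  ],
)

```text
clock: 67.37
position: [0.526, 0.3111, 0.2023]
ee_rot: [-0.022, 0.707, 0.022, 0.706]
ft_force: [0.6, 0.3, 0.1]
grip_width: 0.801
```

Request:
arm_command(
  moves=[
    [[0.2,0.06,0.91,0.1,-1.9],[0.2,0.06,0.91,0.1,-1.9],[0.2,0,0,0,0],[0.2,0,0,0,0],[0.2,0,0,0,0],[0.2,0,0,0,0],[0.2,0,0,0,0]],
  ],
)

```text
clock: 67.95
position: [0.5281, 0.3546, 0.2004]
ee_rot: [-0.045, 0.706, 0.044, 0.706]
ft_force: [0.3, -0.3, 0.9]
grip_width: 0.801
```

```bash
python3 pk.py tile .5267 .3552 .0765 w40.png
```

```text
12
tile [0.5266 0.3561 0.12   0.4014] conf 0.91
t=68.2 tcp [0.5279 0.3551 0.2007] yaw 1.697 w 0.794 j7 0.60
rows 8 row [ 0.621  0.006 -0.006] turn 0.043 | total local [ 4.97  0.05 -0.05] 0.35
```

View pics/w40.png

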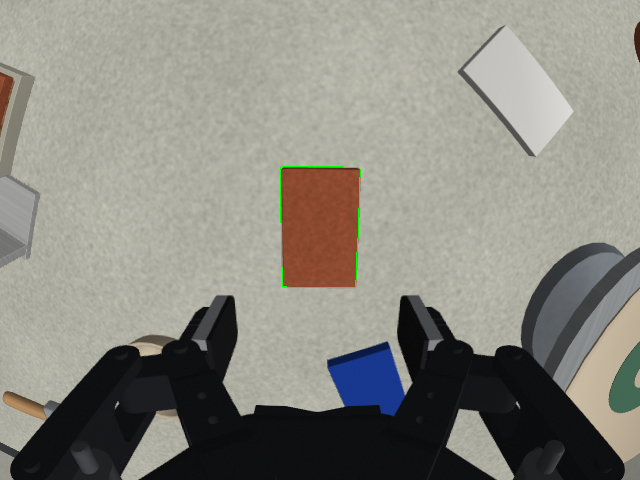

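Request:
arm_command(
  moves=[
    [[0.2,0.7,0.02,-0.03,0.3],[0.2,0.7,0.02,-0.02,0],[0.2,0.7,0,0,0],[0.2,0.7,0,0,0],[0.2,0.7,0,0,0],[0.2,0.7,0,0,0],[0.2,0.6,0,0,0],[0.2,0,0,0,0],[0.2,0,0,0,0],[0.2,0,0,0,0]],
  ],
)

```text
clock: 68.98
position: [0.5264, 0.357, 0.0814]
ee_rot: [-0.043, 0.706, 0.043, 0.706]
ft_force: [-0.7, 0.9, 0.3]
grip_width: 0.799
```

```bash
python3 -c "
from h import *
plan(.5266,.3561,.0765,.12+np.pi/2,n=1)"
```

```text
t=69.0 tcp [0.5264 0.357  0.0814] yaw 1.693 w 0.799 j7 0.53
rows 1 row [ 0.198 -0.037  0.002] turn 0.104 | total local [ 0.2  -0.04  0.  ] 0.1
```

Request:
arm_command(
  moves=[
    [[0.2,0.18,-0.02,0,0.1],[0.2,0,0,0,0],[0.7,0,0,0,0],[0.7,0,0,0,0],[0.7,0,0,0,0],[0.7,0,0,0,0],[0.7,0,0,0,0]],
  ],
)

```text
clock: 69.57
position: [0.5265, 0.3563, 0.077]
ee_rot: [-0.042, 0.705, 0.042, 0.706]
ft_force: [-2.1, -1.5, 6.6]
grip_width: 0.628
```

Request:
arm_command(
  moves=[
    [[0.7,-0.2,0,0,0],[0.7,-0.6,0,0,0],[0.7,-0.9,0,0,0],[0.7,-0.9,0,0,0],[0.7,-0.9,0,0,0],[0.7,-0.9,0,0,0],[0.7,-0.7,0,0,0],[0.7,0,0,0,0],[0.7,0,0,0,0]],
  ],
)

```text
clock: 70.32
position: [0.5264, 0.3564, 0.2053]
ee_rot: [-0.042, 0.705, 0.043, 0.707]
ft_force: [-0.1, 0.1, -1.5]
grip_width: 0.633
```

```bash
python3 -c "
from h import *
plan(.4545,.0466,.205,-.336+np.pi/2,n=14)
snap('wrist','w41.png')"
```

```text
t=70.3 tcp [0.5264 0.3564 0.2053] yaw 1.691 w 0.633 j7 0.60
rows 14 row [-0.    -0.908 -0.125] turn 1.866 | total local [-1.000e-02 -1.196e+01 -4.340e+00] 26.13
```

View pics/w41.png

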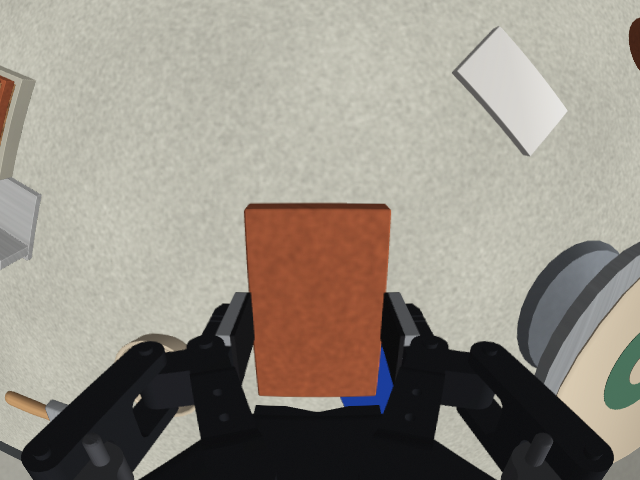

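Request:
arm_command(
  moves=[
    [[0.7,0,-0.91,-0.12,1.87],[0.7,0,-0.91,-0.12,1.87],[0.7,0,-0.91,-0.12,1.87],[0.7,0,-0.91,-0.12,1.87],[0.7,0,-0.91,-0.12,1.87],[0.7,0,-0.91,-0.12,1.87],[0.7,0,-0.91,-0.12,1.87],[0.7,0,-0.91,-0.12,1.87],[0.7,0,-0.91,-0.12,1.87],[0.7,0,-0.91,-0.12,1.87],[0.7,0,-0.91,-0.12,1.87],[0.7,0,-0.91,-0.12,1.87]],
  ],
)

```text
clock: 71.37
position: [0.4735, 0.0861, 0.2027]
ee_rot: [0.096, 0.701, -0.097, 0.7]
ft_force: [0.7, -0.8, -0.8]
grip_width: 0.631
```

Request:
arm_command(
  moves=[
    [[0.7,0,-0.91,-0.12,1.87],[0.7,0,-0.91,-0.12,1.87],[0.7,0,0,0,0],[0.7,0.4,0,0,0],[0.7,0.6,0,0,0],[0.7,0.5,0,0,0],[0.7,0,0,0,0],[0.7,0,0,0,0],[0.7,0,0,0,0]],
  ],
)

```text
clock: 72.12
position: [0.4559, 0.0466, 0.1663]
ee_rot: [0.118, 0.697, -0.118, 0.697]
ft_force: [0.3, -1.7, -1.2]
grip_width: 0.629
```

```bash
python3 -c "
from h import *
plan(.4547,.0467,.158,-.336+np.pi/2,n=1)
snap('wrist','w42.png')"
```

```text
t=72.1 tcp [0.4559 0.0466 0.1663] yaw 1.236 w 0.629 j7 0.71
rows 1 row [ 0.333 -0.011 -0.045] turn 0.059 | total local [ 0.33 -0.01 -0.05] 0.06
```

View pics/w42.png

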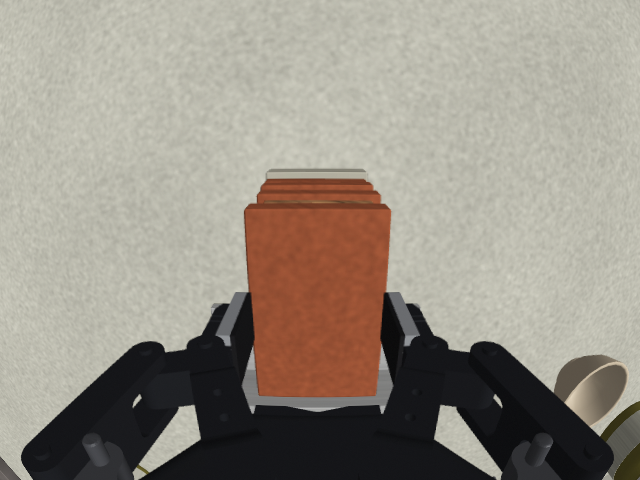

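Request:
arm_command(
  moves=[
    [[0.7,0.17,0,-0.03,0],[0.7,0.16,0,-0.02,0],[0.7,0,0,0,0],[0.7,0,0,0,0],[0.7,0,0,0,0]],
  ],
)

```text
clock: 72.58
position: [0.4546, 0.0459, 0.158]
ee_rot: [0.119, 0.697, -0.119, 0.697]
ft_force: [-0.6, 0.2, -1.6]
grip_width: 0.631
```

```bash
python3 -c "
from h import *
plan(.4547,.0467,.157,-.336+np.pi/2,n=1)"
```

```text
t=72.6 tcp [0.4546 0.0459 0.158 ] yaw 1.234 w 0.631 j7 0.70
rows 1 row [ 0.038  0.033 -0.007] turn -0.059 | total local [ 0.04  0.03 -0.01] -0.06
```

Request:
arm_command(
  moves=[
    [[0.7,0.02,0.03,-0.01,0],[0.7,0,0,0,0],[0.7,0.02,0,0,0],[0.7,0,0,0,0]],
  ],
)

```text
clock: 72.92
position: [0.4547, 0.0467, 0.157]
ee_rot: [0.119, 0.697, -0.119, 0.697]
ft_force: [0.3, 1.2, -0.1]
grip_width: 0.632
```

Request:
arm_command(
  moves=[
    [[0.7,0.02,0,0,0],[0.7,0,0,0,0]],
  ],
)

```text
clock: 73.08
position: [0.4547, 0.0467, 0.1569]
ee_rot: [0.118, 0.697, -0.119, 0.697]
ft_force: [-3.5, -1.1, 8.6]
grip_width: 0.631
```

Request:
arm_command(
  moves=[
    [[0.25,0,0,0,0],[0.25,0,0,0,0],[0.25,-0.2,0,0,0],[0.25,-0.6,0,0,0],[0.2,-0.9,0,0,0],[0.2,-0.9,0,0,0],[0.2,-0.9,0,0,0],[0.2,-0.6,0,0,0],[0.2,0,0,0,0],[0.2,0,0,0,0]],
  ],
)

```text
clock: 73.92
position: [0.4549, 0.0464, 0.2593]
ee_rot: [0.118, 0.696, -0.119, 0.698]
ft_force: [0.5, -0.5, -0.8]
grip_width: 0.799
```

```bash
python3 chk.py tile .080 w43.png; python3 chk.py tile .080 s43.png side
python3 -c "
from h import *
plan(.40,-.30,.3)"
```

```text
tile [ 0.4549  0.0467 -0.3424  0.3271] rel mm [0.41 0.05] dyaw deg -0.37
se [ 0.533   0.0186 -0.3323  0.8978] rel mm [83.4  -0.78] dyaw deg 0.21
tile [ 0.4552  0.0464 -0.3329  0.2786] rel mm [ 0.82 -0.17] dyaw deg 0.18
se [ 0.5336  0.0178 -0.3446  0.5129] rel mm [84.23 -1.27] dyaw deg -0.49
t=74.2 tcp [0.4543 0.0467 0.2583] yaw 1.234 w 0.799 j7 0.90
rows 20 row [-0.084 -0.69   0.127] turn 0.0 | total local [ -1.68 -13.81   2.53] 0.0
```

View pics/w43.png

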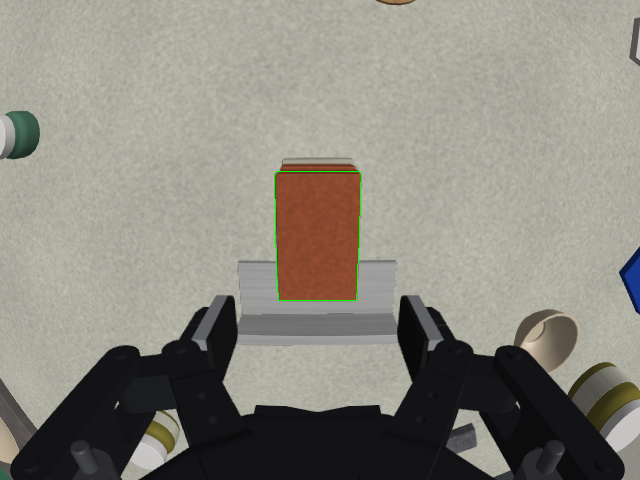

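View pics/s43.png

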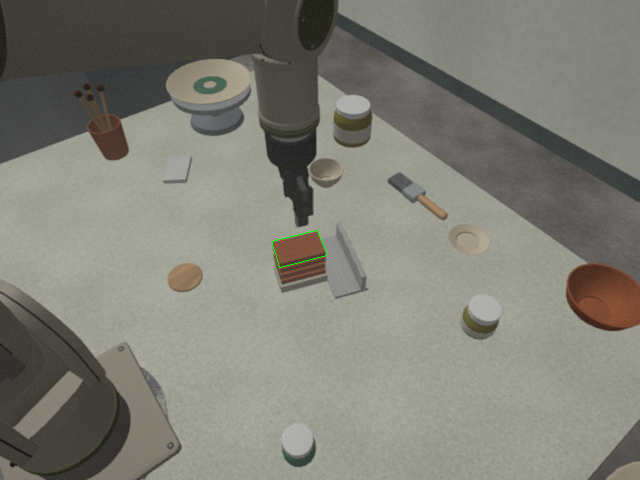

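Request:
arm_command(
  moves=[
    [[0.2,-0.1,-0.8,0.1,0],[0.2,-0.1,-0.8,0.1,0],[0.2,-0.1,-0.8,0.1,0],[0.2,-0.1,-0.8,0.1,0],[0.2,-0.1,-0.8,0.1,0],[0.2,-0.1,-0.8,0.1,0],[0.2,-0.1,-0.8,0.1,0],[0.2,-0.1,-0.8,0.1,0],[0.2,-0.1,-0.8,0.1,0],[0.2,-0.1,-0.8,0.1,0],[0.2,-0.1,-0.8,0.1,0],[0.2,-0.1,-0.8,0.1,0]],
  ],
)

```text
clock: 75.22
position: [0.4031, -0.1905, 0.2886]
ee_rot: [0.119, 0.697, -0.118, 0.697]
ft_force: [-0.3, 1.0, 1.2]
grip_width: 0.799
```

Request:
arm_command(
  moves=[
    [[0.2,0,-0.8,0.1,0],[0.2,0,-0.8,0.1,0],[0.2,0,-0.8,0.1,0],[0.2,0,-0.8,0.1,0],[0.2,0,0,0,0],[0.2,0,0,0,0],[0.2,0,0,0,0],[0.2,0,0,0,0],[0.2,0,0,0,0],[0.2,0,0,0,0],[0.2,0,0,0,0],[0.2,0,0,0,0]],
  ],
)

```text
clock: 76.22
position: [0.3866, -0.2684, 0.289]
ee_rot: [0.118, 0.697, -0.119, 0.697]
ft_force: [-0.3, -0.1, -1.0]
grip_width: 0.796
```

```bash
python3 chk.py tile .080 t44.png top; python3 chk.py tile .080 s44.png side
python3 -c "
from h import *
im=cv2.imread('pics/t44.png'); cv2.imwrite('pics/t44c.png',cv2.resize(im[160:330,80:560],None,fx=1.65,fy=1.65))
im=cv2.imread('pics/s44.png'); cv2.imwrite('pics/s44c.png',cv2.resize(im[190:320,230:410],None,fx=4,fy=4,interpolation=cv2.INTER_CUBIC))
snap('wrist','w44.png'); print(tool()[0]['clock'])"
```

```text
tile [ 0.4555  0.0453 -0.3376  0.2507] rel mm [ 1.47 -1.07] dyaw deg -0.09
se [ 0.5338  0.0169 -0.3411  0.3634] rel mm [84.69 -2.05] dyaw deg -0.29
tile [ 0.4551  0.0462 -0.3475  0.2878] rel mm [ 0.78 -0.33] dyaw deg -0.66
se [ 0.5338  0.0181 -0.3464  0.4   ] rel mm [84.38 -0.98] dyaw deg -0.59
76.5667
```

View pics/t44c.png

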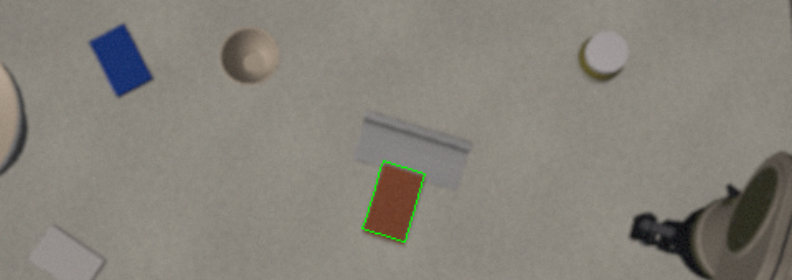

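View pics/s44c.png

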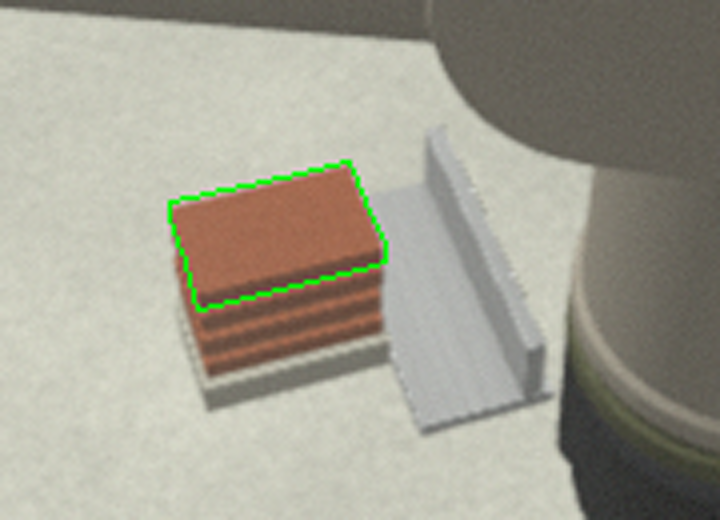

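View pics/w44.png

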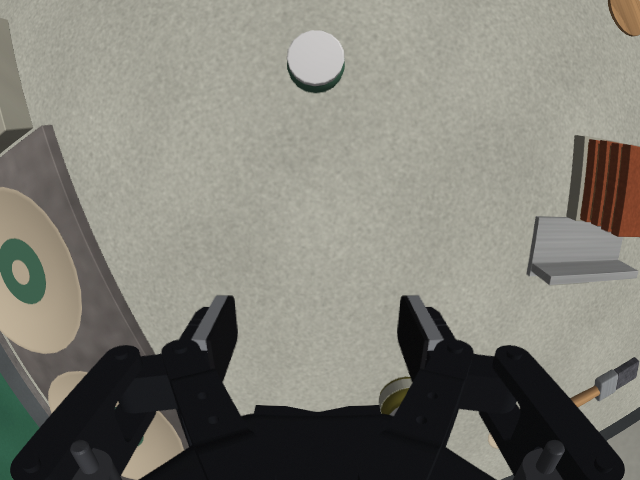

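Request:
arm_command(
  moves=[
    [[0.2,0,0.8,-0.1,0],[0.2,0,0.8,-0.1,0],[0.2,0,0.8,-0.1,0],[0.2,0.1,0.8,-0.1,0],[0.2,0.2,0.8,-0.1,0],[0.2,0.2,0.8,-0.1,0],[0.2,0.2,0,0,0],[0.2,0,0,0,0],[0.2,0,0,0,0],[0.2,0,0,0,0],[0.2,0,0,0,0]],
  ],
)

```text
clock: 77.48
position: [0.412, -0.1511, 0.2716]
ee_rot: [0.119, 0.697, -0.119, 0.697]
ft_force: [-0.5, 0.3, -0.5]
grip_width: 0.801
```

```bash
python3 -c "
from h import *
im=snap('wrist','w45.png'); print(tool()[0]['position'])
c=cam('wrist'); u=proj(c,[.508,.00,.01])[0].astype(int); print(u)
x=max(0,min(440,u[0]-100)); y=max(0,min(330,u[1]-75))
cv2.imwrite('pics/w45c.png',cv2.resize(im[y:y+150,x:x+200,::-1],None,fx=4,fy=4,interpolation=cv2.INTER_CUBIC))"
```

```text
[ 0.41202519 -0.15097562  0.27160522]
[487 251]
```

View pics/w45c.png

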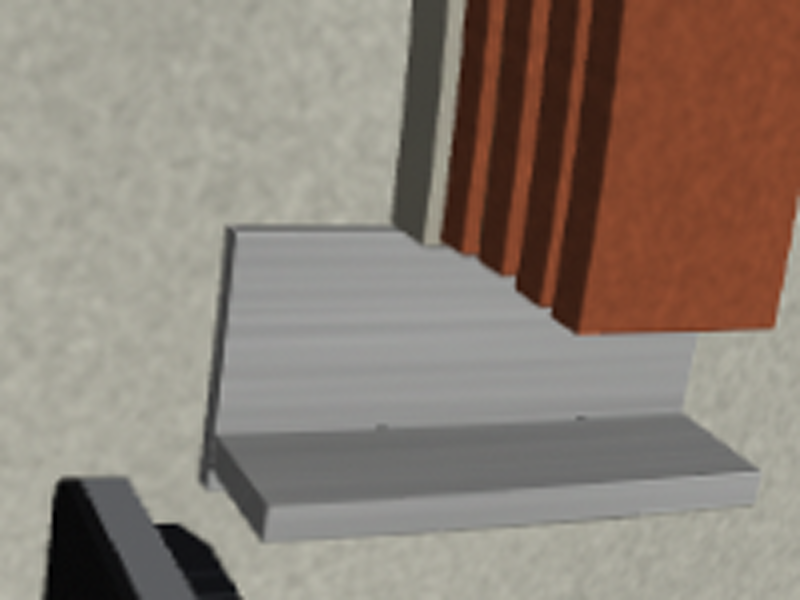

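```bash
python3 -c "
from h import *
print(manip.hand_in(), tool()[0]['clock'])"
```

```text
the job is handed in; nothing more can be done
the job is handed in; nothing more can be done
```

I pushed the straightedge flush and centred against the far short end of the bat. I then piled all four terracotta tiles on the bat, each with one cork sheet under it and none on top. The bat had no sheet lying on it at the start. That meant all four loose sheets were used, so there are no spares.

**Last checks:**
- **Straightedge:** just after placing, the side camera put its origin 82.96 mm from the bat's centre (83 is flush), 0.15 mm off centre and turned 0.03°. A last close-up before hand-in showed no visible gap.
- **Pile:** wrist-camera fits after each placing were within 0.9 mm and 0.4° of the bat. The final side and top views read up to 1.5 mm and 0.7°.
- **Readings that disagreed:** the last top and side fits put the straightedge at 84.4–84.7 mm, 1–2 mm off centre and turned 0.3–0.6°. The pile partly hid the straightedge by then, and these are within the 2 mm calibration, so I relied on the close-up instead.
- **Other items:** I didn't touch the bowl, the jar or the blue and white look-alikes, and they showed in place in the last pictures where they were in view.
- **Disturbances:** I saw neither the straightedge being knocked nor the grip slackening. The run took about 78 s.

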